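Fill the empty well of the dry block with the plug that fits its depth

TASK

Find out how deep the empty well of the dry block heater is: take the depth rod, lower it until its tip touches the bottom of the well, hold it still there for a moment, and put it back in its stand. Take only the filler plug whose body is as long as the well is deep: lift it off the sloping rack, stand it upright on the bench and let go of it, so that you can take it again from above by its stem and lower it (do not drop it) into the well, where its shoulder must come flush with the block's face. Leave the other two plugs on the rack and do not disturb the things around.

Things in the scene. Friction and masses are not known exactly. Their poses are not given: they have to be found in the camera images.
- well (a point): Mouth of the one empty well of the dry block heater, on its axis, level with the flat upper face of the aluminium block, 97 mm above the bench. The well is an upright blind bore, 27 mm in diameter; it is 42, 56 or 70 mm deep, not known beforehand. z up, x towards the back of the heater. Three white-capped tubes stand 12 mm above the face in a row 43 mm behind it.
- heater: Fixed dry block heater: white case, 146 mm wide (y), from x = -110 mm (front, a low sloping console up to 75 mm high) to x = 70 mm (back); origin on the bench, z up. The aluminium block fills the part from x = -35 to 55 mm and stands 97 mm high; the well is at x = -8 mm, y = 0.
- rod_handle (a point): Depth rod, middle of its handle: an aluminium grip, 16 mm in diameter and 42 mm long, on top of a steel shaft 8 mm in diameter and 105 mm long with ring marks every 10 mm. z runs along the rod from tip to handle. It stands loose and nearly upright in its stand; 50 to 100 g.
- rod_tip (a point): Rounded lower tip of the depth rod, 126 mm down the rod from the middle of its handle; z along the rod from tip to handle.
- stand_mouth (a point): Centre of the flared mouth, 76 mm above the bench, of the fixed rod stand (grey tube on a dark round foot 68 mm across). The opening is 22 mm wide at the mouth and narrows to 12 mm over the first 12 mm. The rod's tip rests on the tube's bottom 66 mm below the mouth, so that 81 mm of the rod, with the whole handle, show above it.
- plug_rack: Fixed sloping wire rack of the three plugs, 122 x 188 mm, 80 mm high; origin at the centre of its underside, z up. Each plug lies on two 6 mm rods (22 mm over both: fingers can straddle them), stem up and to the rack's -x side (to the left, slanting away from the robot), axis 30 degrees above level, foot centre at x = 47, z = 36 mm against a narrow stop. Places 70 mm apart along y; which plug lies where varies.
- plug_short_mid (a point): Filler plug: aluminium cylinder 42 mm long, 24 mm in diameter (3 mm bevel round its foot), with a steel stem, 10 mm in diameter and 34 mm long, on its flat shoulder. Point: middle of the cylinder, on its axis. z runs along the axis from foot to stem: foot 21 mm down z, shoulder 21 mm up z, top of the stem 55 mm up z. Loose, 35 to 130 g.
- plug_medium_mid (a point): Filler plug: aluminium cylinder 56 mm long, 24 mm in diameter (3 mm bevel round its foot), with a steel stem, 10 mm in diameter and 34 mm long, on its flat shoulder. Point: middle of the cylinder, on its axis. z runs along the axis from foot to stem: foot 28 mm down z, shoulder 28 mm up z, top of the stem 62 mm up z. Loose, 35 to 130 g.
- plug_long_mid (a point): Filler plug: aluminium cylinder 70 mm long, 24 mm in diameter (3 mm bevel round its foot), with a steel stem, 10 mm in diameter and 34 mm long, on its flat shoulder. Point: middle of the cylinder, on its axis. z runs along the axis from foot to stem: foot 35 mm down z, shoulder 35 mm up z, top of the stem 69 mm up z. Loose, 35 to 130 g.
- beaker: Small glass beaker, bystander, 55 mm across and 71 mm high; origin at the centre of its underside.
- bottle: White reagent bottle with a blue cap, bystander, 60 mm across and 120 mm high; origin at the centre of its underside.
- dishes: Low stack of culture dishes, bystander, 60 mm across and 45 mm high; origin at the centre of its underside.
- dish: Single culture dish, bystander, 58 mm across and 15 mm high; origin at the centre of its underside.
Not all that is in view belongs to the job. Leave any purple look-alike of the part that bears stand_mouth alone.

How it is judged:
On the way, in this order (a step that is already met when the one before it is completed fails the run):
1. the held depth rod stands upright and still in the well, its tip touching the bottom (horizontal distance between rod_tip and well below 0.01 m and angle between rod_tip's own z axis and vertical below 0.15 rad and contact force between the fingers and depth_rod above 0.5 N and linear speed of depth_rod below 0.01 m/s and (contact force between depth_rod and well_bottom_1 above 0.3 N or contact force between depth_rod and well_bottom_2 above 0.3 N or contact force between depth_rod and well_bottom_3 above 0.3 N)), for 0.2 s.
2. a filler plug stands upright on the bench, foot down, let go (((height (world z) of plug_short_mid between 0.017 and 0.025 m and angle between plug_short_mid's own z axis and vertical below 0.12 rad and contact force between the fingers and plug_short below 0.05 N and linear speed of plug_short below 0.02 m/s) or (height (world z) of plug_medium_mid between 0.024 and 0.032 m and angle between plug_medium_mid's own z axis and vertical below 0.12 rad and contact force between the fingers and plug_medium below 0.05 N and linear speed of plug_medium below 0.02 m/s) or (height (world z) of plug_long_mid between 0.031 and 0.039 m and angle between plug_long_mid's own z axis and vertical below 0.12 rad and contact force between the fingers and plug_long below 0.05 N and linear speed of plug_long below 0.02 m/s))), for 0.2 s.
At the end, for the whole second after the job is handed in: One plug sits upright in the well (axis within 4 mm of the well's), its shoulder flush with the block's face to within 4 mm; the other two plugs lie within 15 mm of where they lay; the depth rod stands in its stand, its tip at least 55 mm below the mouth; all are at rest (((z of plug_short_mid in the frame of well between -0.025 and -0.017 m and horizontal distance between plug_short_mid and well below 0.004 m and angle between plug_short_mid's own z axis and vertical below 0.12 rad and linear speed of plug_short below 0.01 m/s and distance of each of plug_medium_mid, plug_long_mid from where it was at the start of the episode below 0.015 m) or (z of plug_medium_mid in the frame of well between -0.032 and -0.024 m and horizontal distance between plug_medium_mid and well below 0.004 m and angle between plug_medium_mid's own z axis and vertical below 0.12 rad and linear speed of plug_medium below 0.01 m/s and distance of each of plug_short_mid, plug_long_mid from where it was at the start of the episode below 0.015 m) or (z of plug_long_mid in the frame of well between -0.039 and -0.031 m and horizontal distance between plug_long_mid and well below 0.004 m and angle between plug_long_mid's own z axis and vertical below 0.12 rad and linear speed of plug_long below 0.01 m/s and distance of each of plug_short_mid, plug_medium_mid from where it was at the start of the episode below 0.015 m)) and horizontal distance between rod_tip and stand_mouth below 0.009 m and z of rod_tip in the frame of stand_mouth below -0.055 m and angle between rod_tip's own z axis and vertical below 0.15 rad and linear speed of depth_rod below 0.01 m/s); the robot touches nothing.
It fails at once if more than one plug is taken from its place (two plugs moved by more than 25 mm) (distance of each of plug_short_mid, plug_medium_mid from where it was at the start of the episode above 0.025 m or distance of each of plug_short_mid, plug_long_mid from where it was at the start of the episode above 0.025 m or distance of each of plug_medium_mid, plug_long_mid from where it was at the start of the episode above 0.025 m).
It fails at once if a plug is dropped into the well: let go inside it with its shoulder more than 20 mm above the block's face ((horizontal distance between plug_short_mid and well below 0.012 m and z of plug_short_mid in the frame of well between -0.001 and 0.016 m and contact force between the fingers and plug_short below 0.05 N) or (horizontal distance between plug_medium_mid and well below 0.012 m and z of plug_medium_mid in the frame of well between -0.008 and 0.023 m and contact force between the fingers and plug_medium below 0.05 N) or (horizontal distance between plug_long_mid and well below 0.012 m and z of plug_long_mid in the frame of well between -0.015 and 0.03 m and contact force between the fingers and plug_long below 0.05 N)).
It fails at once if a bystander (beaker, bottle, stack of dishes or single dish) is pushed more than 30 mm or tipped over (distance of any of beaker, bottle, dishes, dish from where it was at the start of the episode above 0.03 m or angle between any of beaker, bottle, dishes, dish's own z axis and vertical above 0.5 rad).
It also fails if it takes over 72 s, if anything falls off the work surface, if the arm or the gripper's body presses on something with over 40 N, if the wrist force passes 120 N, or if a joint passes its speed limit or range.

ROBOT

A 6-joint arm with a two-finger parallel gripper is mounted at the origin on a cart in front of the work surface, level with it; the furniture and walls round the work are solid. World frame = base frame: x ahead of the robot, y to its left, z up, the work surface at z = 0. Lengths are in m, angles in rad, forces in N, time in s.
With the tool pointing down it reaches from about 0.35 to 0.85 m from the base axis. Payload 8.1 kg.
Tool frame: the origin (TCP) lies at the very end of the fingers, on their centre line; the grasp point (between the pads) lies arm.hold_point_z behind it (arm.hold_point_z is the distance from the TCP to the grasp point, in m); z points along the fingers, y is the line along which they close (so a half turn about z gives the same grasp; the last joint's range is limited). The gripper opens to 85 mm and grips with 20 to 120 N. Pads are 22 mm wide; open, the fingers measure 114 mm over their backs; the gripper's body (76 mm by 85 mm) begins 54 mm behind the grasp point. The pads swing forward as they close: fully open they stand 13 mm farther back than shut.
Start: joints at [1.181, 0.13, 1.488, -0, 1.523, -0.085], TCP at [0.18, 0.572, 0.231] pointing down, gripper open.
Joint ranges: [-2.96, 2.96], [-0.89, 2.26], [0.02, 2.5], [-1.34, 4.48], [0, 2.73], [-2.66, 2.66]. Speed limits (rad/s): [2.39, 2.39, 2.79, 3.14, 3.14, 3.14].

INTERFACE

Orientations are given as a rotation vector (axis times angle).
In Python, from cell import sensors, eyes, arm gives the robot as it stands.
- The arm moves only by the tool move_arm, never from a script. Its argument "moves" is a list that holds one entry, the list of rows, each a list of 5 numbers: the opening, from 0 (shut) to 1 (fully open), then the shift along the tool's x, y, z in cm, then the turn about the tool's z in rad. In form: [[[jaw, dx, dy, dz, twist], ...]]. A call has 1 to 8 rows; each row is the pose to reach, as a shift and turn from the pose commanded when the call began, along the tool's axes at that moment; what a row does not reach only later rows make up. A row lasts 1/12 s, in which the tool goes at most 41.7 mm and 7.16 degrees, less where a joint would pass 70% of its speed; a pose out of reach is approached as far as the arm can. A call with a gripper value outside its range is refused whole. The fingers move at their own pace and stop on an object; "grip_force" is the grip in N (left out, the last holds). Time passes only in rows, so rows that repeat a pose let the fingers close. It gives the time, the measured TCP pose, the force, the opening and the grip force at its end, in the units of the state.
- sensors.sense(): the state, without advancing time (a new reading comes with each control period).
- eyes.camera(name): name is "side" or "top"; returns the picture (480x640x3 uint8, blue, green, red); there is no depth.
- eyes.camera_info(name): a dict with "fovy" (degrees; the focal length in pixels is half the picture's height over the tangent of half this angle, whatever the lens; pixels are square), "cx", "cy" (the principal point, pixels), "origin" and "orientation" of the camera in the world. Camera axes: x right, y down, z forward; pixel columns grow to the right and rows downward; lengths in m; the calibration is good to about 2 mm. A picture is of the moment at which its call begins. camera_info takes no time and is no camera call.
- arm.sign_off(): hands the job in; it is judged then, once.
The state is a dict: "time_s": time; "joint_positions": joint angles; "dq": joint speeds; "joint_torque": joint torques, N m; "tcp_pos": TCP position; "tcp_rot": TCP orientation; "contact_force": force on the tool from outside, world axes, zero at the start; "ft_torque": the same for the moment, N m; "gripper_width": finger opening in m; "grasp_force": force on a finger pad.
Only numpy, scipy, OpenCV 4.12 (cv2) and the standard library are available. Lean on these libraries where they do the work, as an engineer would, in place of code of your own. Each camera call takes 0.05 s, during which the arm holds its last target. There are 200 camera calls.

## Working session

There is one attempt and no reset: what is moved stays moved. The work goes in short steps, Python scripts to look and compute and a tool call to move; the robot and the scene stay as the last step left them, time stands still between calls to the robot, and variables do not carry over. Pictures are saved under pics/ and viewed, at most 10 in all, crops included, and the job is handed in when it is done.

Besides the shell and the picture viewer there is one more tool, called after "Request:" as name(argument=value, ...) on one line, values as JSON. move_arm: Moves the arm, as the interface text tells. Its arguments: {"type":"object","properties":{"moves":{"type":"array","items":{"type":"array","items":{"type":"array","items":{"type":"number"}}}},"grip_force":{"type":"number"}},"required":["moves"]}

```bash
mkdir -p pics; python3 - <<'E'
from cell import sensors, eyes, arm
import cv2
print(sensors.sense()); print(arm.hold_point_z)
for n in("side","top"):
    cv2.imwrite(f"pics/{n}0.png",eyes.camera(n)); print(eyes.camera_info(n))
E
```

```text
{'time_s': 0.0, 'joint_positions': array([ 1.18057089e+00,  1.31168701e-01,  1.48926838e+00, -2.49558092e-05,
        1.52301700e+00, -8.54120695e-02]), 'dq': array([ 0.00020673, -0.00107477, -0.00134666, -0.00105511,  0.00056138,
       -0.00074667]), 'joint_torque': array([-1.24155260e-03, -5.69402719e+01, -5.00550377e+01, -3.40100387e-04,
        1.51835504e-02, -3.52977487e-06]), 'tcp_pos': array([0.17985266, 0.57183126, 0.23024593]), 'tcp_rot': array([-4.76883307e-01, -3.10476660e+00,  2.85046773e-03]), 'contact_force': array([-0.09916105, -0.15007875,  0.07808022]), 'ft_torque': array([-0.01354683, -0.02344677,  0.04332318]), 'grasp_force': 0.0, 'gripper_width': 0.08575166560328241}
0.0187
{'fovy': 45.825753010768466, 'cx': 330.8557567537891, 'cy': 248.60978850389702, 'origin': array([ 0.52019257, -1.13592582,  0.86940217]), 'orientation': array([-2.16403964,  0.06647858, -0.0222273 ])}
{'fovy': 50.01455074609443, 'cx': 318.4610350717103, 'cy': 229.5891095523513, 'origin': array([0.31607436, 0.02806516, 1.6180955 ]), 'orientation': array([-2.09841289,  2.15877761, -0.19171615])}
```

View pics/top0.png

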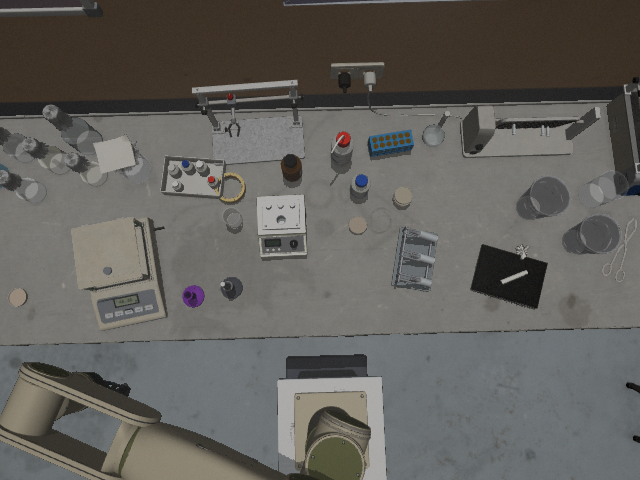

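View pics/side0.png

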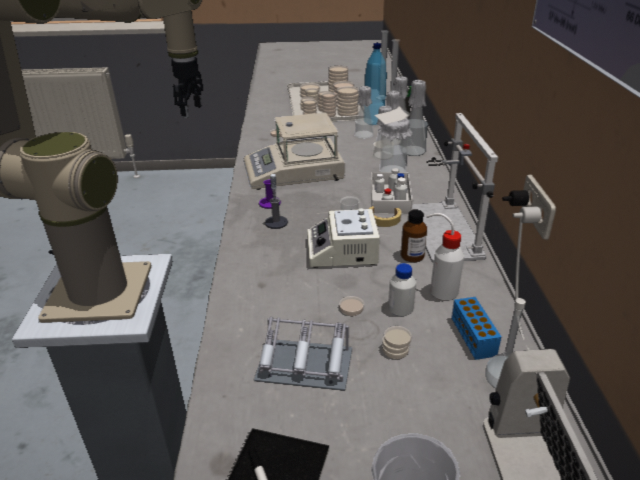

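Top view: the heater with its well is near (281,219). The grey stand with the rod is at (231,288), and the purple look-alike is at (193,296). The rack with three plugs is at about (415,258). In the side view, the grey stand is at (276,215), purple at (268,195), the heater at (345,237) and the rack at (305,352). I choose the grey stand and will check it in close crops.

```bash
cat > h.py <<'E'
import numpy as np, cv2
from cell import sensors, eyes, arm
from scipy.spatial.transform import Rotation as R
from scipy.optimize import least_squares
I={n:eyes.camera_info(n) for n in("side","top")}
def proj(n,p):
    i=I[n]; f=240/np.tan(np.radians(i["fovy"]/2))
    c=R.from_rotvec(i["orientation"]).inv().apply(np.atleast_2d(p)-i["origin"])
    return np.c_[i["cx"]+f*c[:,0]/c[:,2], i["cy"]+f*c[:,1]/c[:,2]]
def atz(n,u,v,z):
    i=I[n]; f=240/np.tan(np.radians(i["fovy"]/2))
    d=R.from_rotvec(i["orientation"]).apply([(u-i["cx"])/f,(v-i["cy"])/f,1]); o=i["origin"]
    return o+d*(z-o[2])/d[2]
def tri(uvs,uvt):
    return least_squares(lambda p:np.r_[(proj("side",p)-uvs)[0],(proj("top",p)-uvt)[0]],[.5,0,.1]).x
def crop(img,x,y,w,h,s):
    return cv2.resize(img[y:y+h,x:x+w],None,fx=s,fy=s,interpolation=cv2.INTER_CUBIC)
E
python3 - <<'E'
from h import *
t=cv2.imread("pics/top0.png"); s=cv2.imread("pics/side0.png")
c=np.zeros((600,800,3),np.uint8)
def put(i,x,y,w,h,k,X,Y):
    q=crop(i,x,y,w,h,k); c[Y:Y+q.shape[0],X:X+q.shape[1]]=q
put(t,250,190,60,72,4,0,0)       # heater top
put(t,180,265,66,50,4,250,0)     # stands top
put(t,385,220,60,75,4,530,0)     # rack top
put(s,300,200,85,72,3,0,300)
put(s,250,170,45,62,4,265,300)
put(s,250,310,108,80,3,460,310)
cv2.imwrite("pics/c1.png",c)
E
```

```text
(no output)
```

View pics/c1.png

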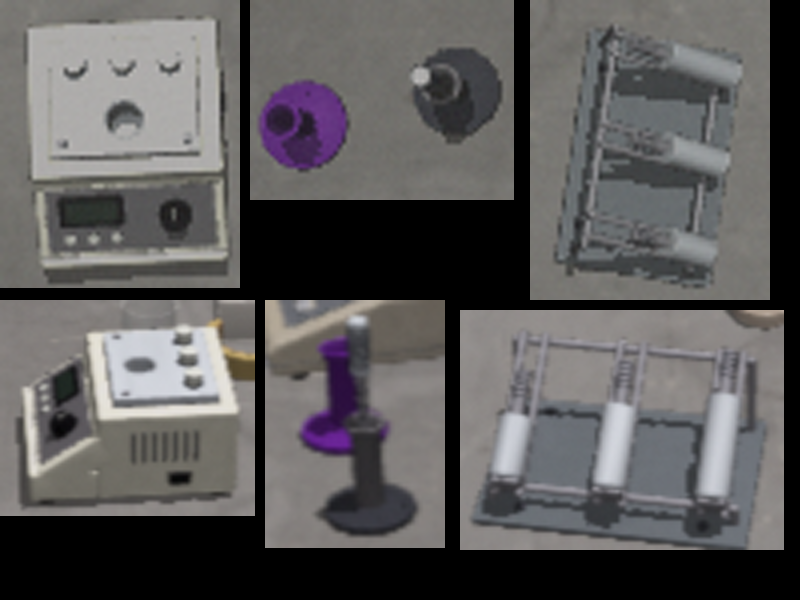

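Crops: the well is at about top (281,219), side (346,221). The rod handle is in the grey stand, with its top at top (222.5,284), side (273,175). From far x to near, the plugs on the rack are long, medium and short.

```bash
cat > m.py <<'E'
from h import *
np.set_printoptions(precision=4,suppress=True)
def C(X,Y,x,y,k,X0,Y0): return np.array([x+(X-X0+.5)/k-.5, y+(Y-Y0+.5)/k-.5])
ht=lambda X,Y:C(X,Y,250,190,4,0,0); st=lambda X,Y:C(X,Y,180,265,4,250,0); rt=lambda X,Y:C(X,Y,385,220,4,530,0)
hs=lambda X,Y:C(X,Y,300,200,3,0,300); ss=lambda X,Y:C(X,Y,250,170,4,265,300); rs=lambda X,Y:C(X,Y,250,310,3,460,310)
for nm,a,b,z in [("well",ht(124,119),hs(140,365),.097),("rodtop",st(420,76),ss(358,319),.157),("mouth",st(443,84),ss(366,420),.076),("foot",st(457,92),ss(371,507),.006)]:
    p=tri(b,a); print(nm,"tri",p,"top",atz("top",*a,z),"side",atz("side",*b,z), "res",(proj("top",p)-a)[0],(proj("side",p)-b)[0])
# heater block corners in top view
print("case edges", atz("top",*ht(28,30),.09), atz("top",*ht(213,20),.09),atz("top",*ht(222,172),.09))
# rack: base corners top, z~.002
print("rack base corners",[atz("top",*rt(*q),.003) for q in [(592,28),(746,50),(708,283),(557,262)]])
# side corners
print("rack side corners",[atz("side",*rs(*q),.003) for q in [(473,521),(752,548),(766,421)]])
for nm,a,b in [("far",rt(738,70),rs(712,497)),("mid",rt(725,161),rs(609,487)),("near",rt(712,251),rs(505,477))]:
    print(nm,"topat.04",atz("top",*a,.04),tri(b,a))
E
python3 m.py
```

```text
well tri [0.6253 0.1353 0.0939] top [0.6245 0.1351 0.097 ] side [0.6249 0.1302 0.097 ] res [-0.0028 -0.0397] [-0.0336  0.0079]
rodtop tri [0.4321 0.2997 0.1557] top [0.4315 0.2994 0.157 ] side [0.4327 0.2972 0.157 ] res [-0.0231 -0.1657] [-0.1619  0.0301]
mouth tri [0.4322 0.2972 0.0767] top [0.4314 0.2972 0.076 ] side [0.433  0.2986 0.076 ] res [-0.0414 -0.2898] [-0.2762  0.0507]
foot tri [0.4312 0.2991 0.0027] top [0.4301 0.2985 0.006 ] side [0.4322 0.2939 0.006 ] res [-0.0378 -0.2593] [-0.2423  0.044 ]
case edges [0.6973 0.2078 0.09  ] [0.7011 0.0665 0.09  ] [0.5831 0.0624 0.09  ]
rack base corners [array([ 0.6091, -0.2393,  0.003 ]), array([ 0.5878, -0.3609,  0.003 ]), array([ 0.4043, -0.3184,  0.003 ]), array([ 0.424 , -0.2014,  0.003 ])]
rack side corners [array([ 0.4015, -0.3207,  0.003 ]), array([ 0.5883, -0.3568,  0.003 ]), array([ 0.608 , -0.2378,  0.003 ])]
far topat.04 [ 0.566  -0.3446  0.04  ] [ 0.5635 -0.3447  0.0403]
mid topat.04 [ 0.4953 -0.3297  0.04  ] [ 0.4951 -0.33    0.0388]
near topat.04 [ 0.4265 -0.3151  0.04  ] [ 0.4259 -0.3156  0.038 ]
```

```bash
cat >> h.py <<'E'
def go(x,y,z,yaw):
    "tool-axis shift (cm) and twist to bring the TCP to x,y,z with tool y at world angle yaw"
    s=sensors.sense(); T=R.from_rotvec(s["tcp_rot"]); d=T.inv().apply(np.array([x,y,z])-s["tcp_pos"])*100
    ty=T.as_matrix()[:2,1]; tw=-(yaw-np.arctan2(ty[1],ty[0])); tw=(tw+np.pi)%(2*np.pi)-np.pi
    print("shift cm",d.round(2),"twist",round(tw,3),"| tcp",s["tcp_pos"].round(4),"F",s["contact_force"].round(1),"w",round(s["gripper_width"],4),"t",round(s["time_s"],2), "q",s["joint_positions"].round(2))
E
python3 -c "
from h import *
go(.432,.298,.23,1.57)"
```

```text
shift cm [-32.27 -18.56   0.06] twist -0.304 | tcp [0.1799 0.5719 0.2303] F [-0.2 -0.7 -0. ] w 0.0852 t 0.1 q [ 1.18  0.13  1.49 -0.    1.52 -0.09]
```

Request:
move_arm(moves=[[[1,-32.3,-18.6,0,-0.3],[1,-32.3,-18.6,0,-0.3],[1,-32.3,-18.6,0,-0.3],[1,-32.3,-18.6,0,-0.3],[1,-32.3,-18.6,0,-0.3],[1,-32.3,-18.6,0,-0.3],[1,-32.3,-18.6,0,-0.3],[1,-32.3,-18.6,0,-0.3]]])

```text
time_s: 0.77
tcp_pos: [0.4039, 0.3279, 0.231]
tcp_rot: [-0.007, -3.141, 0.0]
contact_force: [0.8, 0.8, -0.5]
gripper_width: 0.0856
grasp_force: 0.0
```

```bash
python3 -c "
from h import *
go(.432,.298,.117,1.57)"
```

```text
shift cm [-2.83 -2.98 11.4 ] twist -0.004 | tcp [0.4039 0.3279 0.231 ] F [ 0.8  0.8 -0.5] w 0.0856 t 0.77 q [ 0.58 -0.09  1.71  0.    1.52 -0.98]
```

Request:
move_arm(moves=[[[1,-2.4,-2.4,0,0],[1,-2.4,-2.4,0,0],[1,-2.4,-2.4,0,0]]])

```text
time_s: 1.02
tcp_pos: [0.4279, 0.3041, 0.2308]
tcp_rot: [-0.014, -3.141, 0.001]
contact_force: [0.4, 0.7, 0.0]
gripper_width: 0.0853
grasp_force: 0.0
```

```bash
python3 - <<'E'
from h import *
t=eyes.camera("top"); s=eyes.camera("side")
c=np.hstack([crop(t,195,245,66,75,6),crop(s,240,130,66,75,6)])
cv2.imwrite("pics/c2.png",c)
go(.432,.298,.117,1.57)
E
```

```text
shift cm [-0.57 -0.79 11.39] twist -0.004 | tcp [0.4265 0.3059 0.2309] F [-0.5  0.4  0.1] w 0.0856 t 1.12 q [ 0.52 -0.07  1.7   0.    1.52 -1.04]
```

View pics/c2.png

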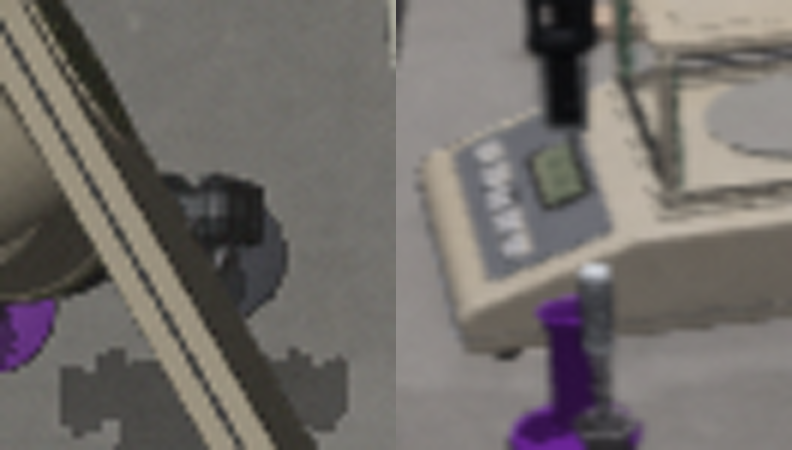

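Rod handle top is still at side pixel (273,175). The fingertips are at about side (268.5,151), slightly towards the robot. I'll check this against the calibration.

```bash
python3 -c "
from h import *
print(proj('side',[[.4265,.3059,.2309],[.432,.298,.157],[.432,.298,.117]]))
go(.432,.298,.117,1.57)"
```

```text
[[268.8900966  148.5525395 ]
 [272.64461969 174.25498849]
 [273.59070412 187.02322804]]
shift cm [-0.57 -0.79 11.39] twist -0.004 | tcp [0.4265 0.3059 0.2309] F [-0.5  0.4  0.1] w 0.0856 t 1.12 q [ 0.52 -0.07  1.7   0.    1.52 -1.04]
```

Request:
move_arm(moves=[[[1,-0.6,-0.8,3,0],[1,-0.6,-0.8,6,0],[1,-0.6,-0.8,9,0],[1,-0.6,-0.8,11.4,0],[1,-0.6,-0.8,11.4,0],[0,-0.6,-0.8,11.4,0],[0,-0.6,-0.8,11.4,0],[0,-0.6,-0.8,11.4,0]]], grip_force=40)

```text
time_s: 1.78
tcp_pos: [0.4341, 0.299, 0.1199]
tcp_rot: [0.006, 3.138, 0.003]
contact_force: [0.0, 0.5, 1.2]
gripper_width: 0.0519
grasp_force: 0.0
```

Request:
move_arm(moves=[[[0,0,0,0,0],[0,0,0,0,0],[0,0,0,0,0],[0,0,0,0,0]]])

```text
time_s: 2.12
tcp_pos: [0.4337, 0.2982, 0.1184]
tcp_rot: [0.008, 3.14, 0.002]
contact_force: [-0.7, 1.0, 4.4]
gripper_width: 0.0147
grasp_force: 38.9
```

Request:
move_arm(moves=[[[0,0,0,-2,0],[0,0,0,-4,0],[0,0,0,-7,0],[0,0,0,-10,0],[0,0,0,-13,0],[0,0,0,-15,0],[0,0,0,-15,0]]])

```text
time_s: 2.7
tcp_pos: [0.435, 0.2986, 0.2733]
tcp_rot: [0.008, 3.134, 0.006]
contact_force: [0.1, -0.3, 1.1]
gripper_width: 0.0146
grasp_force: 39.3
```

```bash
python3 -c "
from h import *
go(.6245,.1345,.265,1.57)"
```

```text
shift cm [-19.02 -16.32   0.9 ] twist -0.004 | tcp [0.435  0.2986 0.2733] F [ 0.1 -0.3  1.1] w 0.0146 t 2.7 q [ 0.5  -0.09  1.63 -0.    1.59 -1.06]
```

Request:
move_arm(moves=[[[0,-4,-3.5,0,0],[0,-7,-6,0,0],[0,-10,-8.5,0,0],[0,-13,-11,0,0],[0,-16,-14,0,0],[0,-18,-15.6,0,0],[0,-19,-16.3,0,0],[0,-19,-16.3,0,0]]])

```text
time_s: 3.37
tcp_pos: [0.6236, 0.1307, 0.2652]
tcp_rot: [-0.013, -3.139, 0.002]
contact_force: [-0.3, -0.0, 0.4]
gripper_width: 0.0151
grasp_force: 39.3
```

Request:
move_arm(moves=[[[0,0,0,0,0],[0,0,0,0,0],[0,0,0,0,0]]])

```text
time_s: 3.62
tcp_pos: [0.6213, 0.1347, 0.2671]
tcp_rot: [-0.005, -3.141, -0.0]
contact_force: [-1.4, -0.0, -1.1]
gripper_width: 0.015
grasp_force: 39.3
```

```bash
python3 - <<'E'
from h import *
t=eyes.camera("top"); s=eyes.camera("side")
c=np.hstack([crop(t,250,180,66,90,6),crop(s,310,150,66,90,6)])
cv2.imwrite("pics/c3.png",c)
go(.6245,.1345,.265,1.57); p=sensors.sense()["tcp_pos"]
print(proj("side",[p,p-[0,0,.108]]),proj("top",[p-[0,0,.108]]))
E
```

```text
shift cm [-0.29 -0.03  0.25] twist -0.002 | tcp [0.6216 0.1348 0.2675] F [-0.5 -0.2 -1.2] w 0.0151 t 3.72 q [ 0.13  0.22  1.33  0.    1.6  -1.43]
[[345.22430143 160.95258124]
 [345.02448425 199.56340425]] [[279.17458661 216.11622594]]
```

View pics/c3.png

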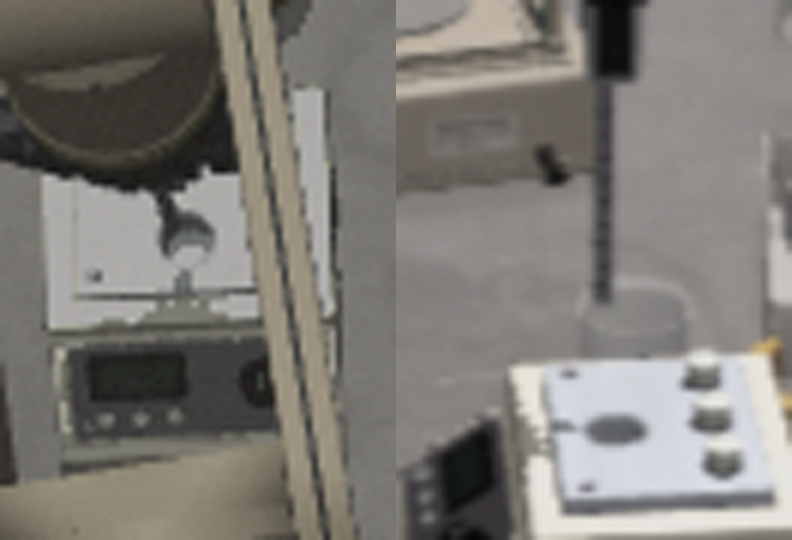

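The rod hangs nearly upright. Its tip is at side (344.3,200.3) and the well is at (346.7,221.7), so I shift about 4.5 mm forward and then descend.

Request:
move_arm(moves=[[[0,-0.45,0,2,0],[0,-0.45,0,4,0],[0,-0.45,0,6,0],[0,-0.45,0,8,0],[0,-0.45,0,9.5,0],[0,-0.45,0,9.8,0],[0,-0.45,0,9.8,0],[0,-0.45,0,9.8,0]]])

```text
time_s: 4.38
tcp_pos: [0.6269, 0.1342, 0.1704]
tcp_rot: [0.007, 3.141, 0.0]
contact_force: [-0.1, 0.0, -0.4]
gripper_width: 0.0148
grasp_force: 39.3
```

Request:
move_arm(moves=[[[0,0,0,0.2,0],[0,0,0,0.4,0],[0,0,0,0.6,0],[0,0,0,0.8,0],[0,0,0,0.8,0],[0,0,0,0.8,0]]])

```text
time_s: 4.88
tcp_pos: [0.6277, 0.1338, 0.1633]
tcp_rot: [0.008, 3.139, 0.001]
contact_force: [-0.7, 0.6, 7.3]
gripper_width: 0.0151
grasp_force: 40.1
```

Request:
move_arm(moves=[[[0,0,0,0.1,0],[0,0,0,0.1,0],[0,0,0,0.1,0],[0,0,0,0.1,0],[0,0,0,0.1,0],[0,0,0,0.1,0]]])

```text
time_s: 5.38
tcp_pos: [0.6281, 0.1338, 0.1631]
tcp_rot: [0.008, 3.138, 0.001]
contact_force: [-1.3, 0.1, 10.5]
gripper_width: 0.015
grasp_force: 40.5
```

```bash
python3 - <<'E'
from h import *
s=eyes.camera("side")
c=crop(s,310,150,80,90,6)
cv2.imwrite("pics/c4.png",c)
go(.6245,.1345,.265,1.57); print(proj("side",[[.626,.1345,.097]]))
E
```

```text
shift cm [  0.32   0.07 -10.19] twist -0.004 | tcp [0.6281 0.1338 0.1631] F [-0.7 -1.  10.9] w 0.0149 t 5.43 q [ 0.13  0.28  1.45 -0.    1.41 -1.44]
[[346.61208421 220.4706107 ]]
```

View pics/c4.png

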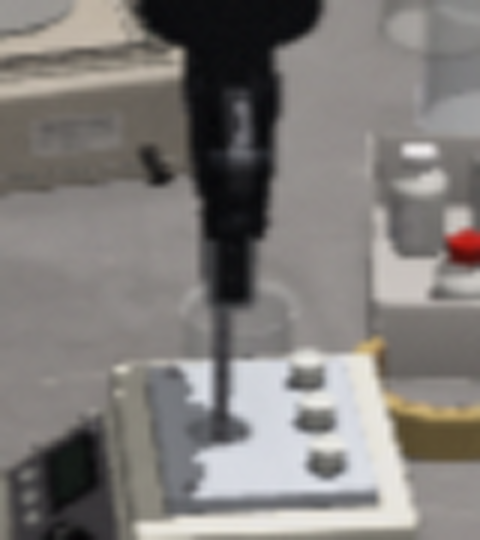

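The rod stands in the middle of the well (crop about (222,430)). It stopped at TCP z 0.163, so the tip is at about 0.055: a depth of 42 mm, which calls for the short plug. Now I return the rod.

Request:
move_arm(moves=[[[0,0,0,-2,0],[0,0,0,-5,0],[0,0,0,-8,0],[0,0,0,-11,0],[0,0,0,-11,0],[0,0,0,-11,0]]])

```text
time_s: 5.93
tcp_pos: [0.6282, 0.1339, 0.2737]
tcp_rot: [0.008, 3.136, 0.001]
contact_force: [-0.1, 0.1, -1.3]
gripper_width: 0.0152
grasp_force: 39.3
```

Request:
move_arm(moves=[[[0,4,3.4,0,0],[0,7,6,0,0],[0,10,8.5,0,0],[0,13,11,0,0],[0,16,13.6,0,0],[0,18.5,15.8,0,0],[0,19.3,16.5,0,0],[0,19.3,16.5,0,0]]])

```text
time_s: 6.6
tcp_pos: [0.432, 0.3012, 0.269]
tcp_rot: [-0.002, -3.14, 0.001]
contact_force: [-0.5, -0.2, -1.6]
gripper_width: 0.0152
grasp_force: 39.3
```

Request:
move_arm(moves=[[[0,0,0,0,0],[0,0,0,0,0],[0,0,0,0,0]]])

```text
time_s: 6.85
tcp_pos: [0.4353, 0.2986, 0.2697]
tcp_rot: [-0.01, -3.141, 0.001]
contact_force: [-0.3, -0.9, 0.0]
gripper_width: 0.015
grasp_force: 39.3
```

```bash
python3 - <<'E'
from h import *
go(.4335,.298,.19,1.57)
E
```

```text
shift cm [ 0.18 -0.06  7.97] twist -0.006 | tcp [0.4353 0.2986 0.2697] F [-0.3 -0.9  0. ] w 0.015 t 6.85 q [ 0.5  -0.08  1.63 -0.    1.59 -1.06]
```

Request:
move_arm(moves=[[[0,0.2,0,2,0],[0,0.2,0,4,0],[0,0.2,0,6,0],[0,0.2,0,8,0],[0,0.2,0,8,0],[0,0.2,0,8,0],[0,0.2,0,9,0],[0,0.2,0,10,0]]])

```text
time_s: 7.52
tcp_pos: [0.4343, 0.3001, 0.172]
tcp_rot: [0.009, 3.138, 0.003]
contact_force: [-1.4, -0.7, 0.2]
gripper_width: 0.0154
grasp_force: 39.7
```

Request:
move_arm(moves=[[[0,0,0,1,0],[0,0,0,2,0],[0,0,0,3,0],[0,0,0,4,0],[0,0,0,4.4,0],[0,0,0,4.7,0],[0,0,0,4.7,0],[0,0,0,4.7,0]]])

```text
time_s: 8.18
tcp_pos: [0.4323, 0.2993, 0.1229]
tcp_rot: [-0.008, -3.141, 0.001]
contact_force: [1.1, -4.0, -2.7]
gripper_width: 0.0152
grasp_force: 39.9
```

Request:
move_arm(moves=[[[0,0,0,0.3,0],[0,0,0,0.3,0],[0.4,0,0,0.3,0],[0.7,0,0,0.3,0],[1,0,0,0.3,0],[1,0,0,0.3,0],[1,0,0,0.3,0],[1,0,0,0.3,0]]])

```text
time_s: 8.85
tcp_pos: [0.4324, 0.2998, 0.1204]
tcp_rot: [-0.007, -3.142, -0.0]
contact_force: [-0.9, -0.2, -0.3]
gripper_width: 0.0849
grasp_force: 0.0
```

Request:
move_arm(moves=[[[1,0,0,-3,0],[1,0,0,-6,0],[1,0,0,-9,0],[1,0,0,-12,0],[1,0,0,-15,0],[1,0,0,-15,0]]])

```text
time_s: 9.35
tcp_pos: [0.435, 0.3011, 0.278]
tcp_rot: [0.007, 3.132, 0.008]
contact_force: [1.5, 0.5, 1.1]
gripper_width: 0.0852
grasp_force: 0.0
```

```bash
python3 - <<'E'
from h import *
s=eyes.camera("side"); cv2.imwrite("pics/c5.png",np.hstack([crop(s,250,170,60,70,6),crop(s,250,310,108,84,4)[:, :420] if 0 else cv2.resize(crop(s,250,310,108,84,4),(432,420))]))
ax=np.array([-.195,-.981,0]);F=np.array([.426,-.3153,.036])  # foot of near plug
print("foot in pix",proj("side",F),proj("top",F))
u=np.r_[-ax[:2]*np.cos(np.pi/6),.5]; u/=np.linalg.norm(u); print("axis",u)
for d in(0,.042,.076): print(d,F+d*u,proj("side",F+d*u),proj("top",F+d*u))
go(.426,-.25,.27,-.196)
E
```

```text
foot in pix [[264.99254927 365.91583773]] [[429.92508341 282.63769521]]
axis [0.16885051 0.84944797 0.49992764]
0 [ 0.426  -0.3153  0.036 ] [[264.99254927 365.91583773]] [[429.92508341 282.63769521]]
0.042 [ 0.43309172 -0.27962319  0.05699696] [[268.40280696 345.68049301]] [[419.47502625 280.10067906]]
0.076 [ 0.43883264 -0.25074195  0.0739945 ] [[271.08665679 329.75541299]] [[410.82145789 277.99980608]]
shift cm [  0.58 -55.08   0.27] twist 1.762 | tcp [0.4343 0.3008 0.2749] F [ 0.   0.1 -0.1] w 0.0853 t 9.4 q [ 0.51 -0.09  1.63  0.    1.59 -1.06]
```

View pics/c5.png

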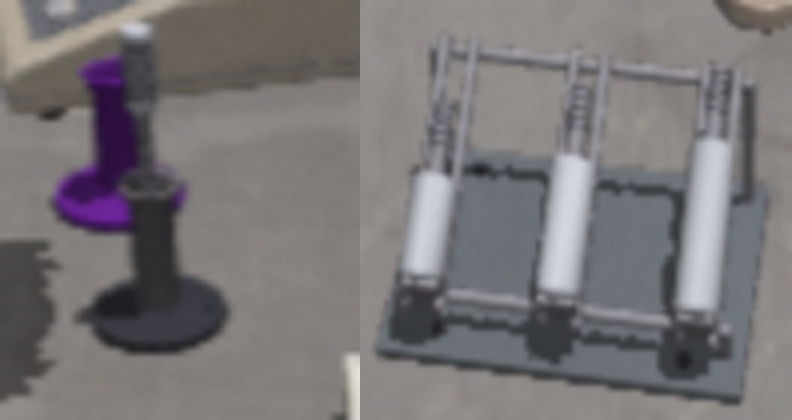

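Rod is back upright in its stand. The short (near) plug's shoulder is at side (268.7,345) and its foot at (265.5,365.6), which matches my model within a pixel. Next I go over the rack.

Request:
move_arm(moves=[[[1,0,-3.7,0,0.11],[1,0,-7.4,0,0.22],[1,0,-11.1,0,0.33],[1,0,-14.8,0,0.44],[1,0,-18.5,0,0.55],[1,0,-22.2,0,0.66],[0.6,0,-25.9,0,0.77],[0.6,0,-29.6,0,0.88]]])

```text
time_s: 10.07
tcp_pos: [0.4302, 0.0021, 0.2691]
tcp_rot: [-1.352, -2.835, 0.0]
contact_force: [0.6, -0.6, 0.5]
gripper_width: 0.064
grasp_force: 0.0
```

```bash
python3 - <<'E'
from h import *
go(.4317,-.2864,.20,-.196)
E
```

```text
shift cm [-22.52 -18.04   6.91] twist 0.877 | tcp [0.4302 0.0021 0.2691] F [ 0.6 -0.6  0.5] w 0.064 t 10.07 q [-0.11 -0.36  1.87  0.    1.63 -0.8 ]
```

Request:
move_arm(moves=[[[0.6,-2.7,-2.1,0,0.11],[0.6,-5.4,-4.3,1,0.22],[0.6,-8.1,-6.5,2,0.33],[0.6,-10.8,-8.6,3,0.44],[0.6,-13.5,-10.8,4,0.55],[0.6,-16.2,-13,5,0.66],[0.6,-19,-15.2,6,0.77],[0.6,-22,-17.6,6.5,0.87]]])

```text
time_s: 10.73
tcp_pos: [0.433, -0.2788, 0.2025]
tcp_rot: [-2.419, -1.999, 0.0]
contact_force: [0.7, -0.2, 0.6]
gripper_width: 0.0509
grasp_force: 0.0
```

Request:
move_arm(moves=[[[0.6,0,0,0,0],[0.6,0,0,0,0]]])

```text
time_s: 10.9
tcp_pos: [0.4329, -0.2791, 0.203]
tcp_rot: [-2.416, -2.002, 0.001]
contact_force: [-0.3, 0.1, 0.4]
gripper_width: 0.0513
grasp_force: 0.0
```

```bash
python3 - <<'E'
from h import *
go(.4317,-.2864,.12,-.196)
E
```

```text
shift cm [-0.76  0.04  8.3 ] twist 0.009 | tcp [ 0.4329 -0.2791  0.203 ] F [-0.3  0.1  0.4] w 0.0513 t 10.9 q [-0.67 -0.08  1.76  0.    1.47 -0.49]
```

Request:
move_arm(moves=[[[0.6,-0.7,0,3,0.01],[0.6,-0.7,0,6,0.01],[0.6,-0.7,0,9,0.01],[0.6,-0.7,0,12,0.01],[0.6,-0.7,0,14,0.01],[0.6,-0.7,0,15.5,0.01],[0.6,-0.7,0,16.8,0.01],[0.6,-0.7,0,16.8,0.01]]], grip_force=25)

```text
time_s: 11.57
tcp_pos: [0.4311, -0.2819, 0.034]
tcp_rot: [-2.419, -1.995, 0.001]
contact_force: [-0.4, 0.1, 0.2]
gripper_width: 0.0513
grasp_force: 0.0
```

```bash
python3 - <<'E'
from h import *
go(.4317,-.2864,.034,-.196)
s=eyes.camera("side"); t=eyes.camera("top"); cv2.imwrite("pics/c6.png",np.hstack([crop(s,235,300,110,95,5)[:, :430],crop(t,385,225,60,79,6)]))
E
```

```text
shift cm [-0.43  0.14 -0.01] twist 0.004 | tcp [ 0.4311 -0.2819  0.034 ] F [-0.4  0.1  0.2] w 0.0513 t 11.57 q [-0.68  0.1   1.9   0.    1.15 -0.49]Traceback (most recent call last):
  File "<stdin>", line 3, in <module>
    return _nx.concatenate(arrs, 1, dtype=dtype, casting=casting)
           ~~~~~~~~~~~~~~~^^^^^^^^^^^^^^^^^^^^^^^^^^^^^^^^^^^^^^^
ValueError: all the input array dimensions except for the concatenation axis must match exactly, but along dimension 0, the array at index 0 has size 475 and the array at index 1 has size 474
```

Request:
move_arm(moves=[[[0.6,-0.4,0.1,0,0],[0.6,-0.4,0.1,0,0],[0,-0.4,0.1,0,0],[0,-0.4,0.1,0,0],[0,-0.4,0.1,0,0],[0,-0.4,0.1,0,0],[0,-0.4,0.1,0,0]]], grip_force=25)

```text
time_s: 12.25
tcp_pos: [0.4314, -0.289, 0.038]
tcp_rot: [-2.424, -1.994, 0.004]
contact_force: [-12.3, 4.0, 13.6]
gripper_width: 0.0233
grasp_force: 24.5
```

Request:
move_arm(moves=[[[0,0,0,-1,0],[0,0,0,-2,0],[0,0,0,-4,0],[0,0,0,-6,0],[0,0,0,-8,0],[0,0,0,-10,0],[0,0,0,-10,0],[0,0,0,-10,0]]])

```text
time_s: 12.92
tcp_pos: [0.4345, -0.2901, 0.1396]
tcp_rot: [2.423, 1.993, 0.002]
contact_force: [-0.8, 0.5, -0.4]
gripper_width: 0.0231
grasp_force: 24.9
```

```bash
python3 - <<'E'
from h import *
go(.4317,-.2864,.034,-.196)
s=eyes.camera("side"); t=eyes.camera("top"); cv2.imwrite("pics/c6.png",np.hstack([crop(s,235,280,70,95,6),crop(t,385,215,60,95,6)]))
E
```

```text
shift cm [ 0.33 -0.39 10.55] twist 0.002 | tcp [ 0.4345 -0.2901  0.1396] F [-0.8  0.5 -0.4] w 0.0231 t 12.92 q [-0.69 -0.02  1.82  0.    1.34 -0.49]
```

View pics/c6.png

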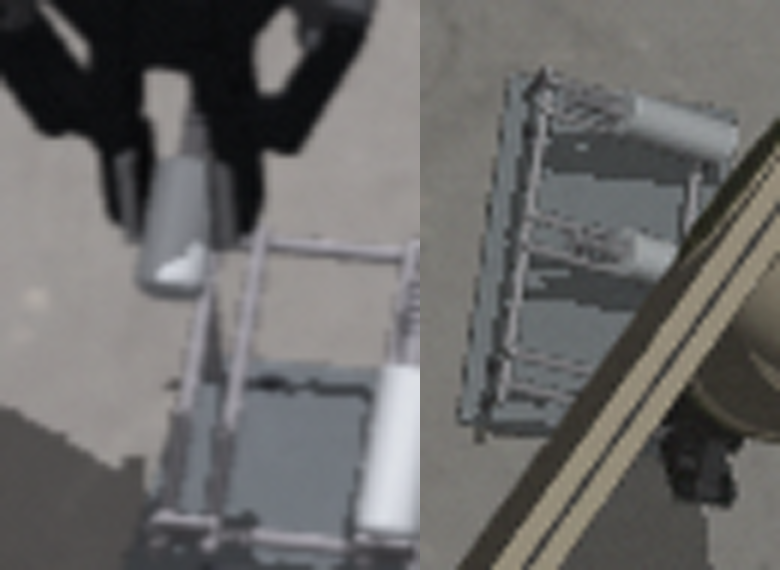

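The plug is held. Its foot is at about side (264,328) and its shoulder at about (266,306). I'll compute the tilt from these.

```bash
python3 - <<'E'
from h import *
h=np.array([.195,.981]); P=np.array([.4345,-.290,.1583]); 
for d in(.03,.034):
  for th in (20,30,45,60,90):
    t=np.radians(th);u=np.r_[h*np.cos(t),np.sin(t)]; print(d,th,proj("side",np.array([P-d*u,P+(.042-d)*u])).round(1).tolist())
E
```

```text
0.03 20 [[262.1, 324.6], [266.4, 305.5]]
0.03 30 [[262.6, 325.7], [266.2, 305.1]]
0.03 45 [[263.4, 326.5], [265.9, 304.7]]
0.03 60 [[264.4, 326.2], [265.5, 304.8]]
0.03 90 [[266.4, 322.7], [264.8, 306.1]]
0.034 20 [[261.7, 326.5], [266.0, 307.3]]
0.034 30 [[262.3, 327.8], [265.9, 307.0]]
0.034 45 [[263.2, 328.6], [265.7, 306.8]]
0.034 60 [[264.3, 328.3], [265.4, 306.8]]
0.034 90 [[266.5, 324.2], [264.9, 307.7]]
```

```bash
python3 - <<'E'
from h import *
print(proj("top",[.44,-.08,0]),"dish",atz("top",358,226,.015),"bottle",atz("top",360,181,.12),"dishes",atz("top",402,195,.045),"beaker",atz("top",233,213,.07))
go(.44,-.08,.14,-1.57)
E
```

```text
[[352.31966587 281.16703225]] dish [ 0.61273443 -0.10396041  0.015     ] bottle [ 0.73080204 -0.107098    0.12      ] dishes [ 0.70233004 -0.24391749  0.045     ] beaker [0.65414367 0.28314126 0.07      ]
shift cm [20.63 -3.34 -0.32] twist 1.376 | tcp [ 0.433  -0.2888  0.1368] F [-0.3 -0.  -0.6] w 0.023 t 13.02 q [-0.69 -0.02  1.82  0.    1.34 -0.49]
```

Request:
move_arm(moves=[[[0,2.6,-0.4,0,0.12],[0,5.2,-0.8,0,0.24],[0,7.8,-1.2,0,0.36],[0,10.4,-1.6,0,0.48],[0,13,-2,0,0.6],[0,15.6,-2.5,0,0.72],[0,18.2,-3,0,0.84],[0,20.6,-3.3,0,0.96]]])

```text
time_s: 13.68
tcp_pos: [0.4392, -0.0788, 0.1357]
tcp_rot: [-3.074, -0.64, 0.004]
contact_force: [0.7, 0.2, 0.4]
gripper_width: 0.023
grasp_force: 24.9
```

Request:
move_arm(moves=[[[0,0,0,0,0.12],[0,0,0,0,0.24],[0,0,0,0,0.36],[0,0,0,0,0.41],[0,0,0,0,0.41],[0,0,0,0,0.41]]])

```text
time_s: 14.18
tcp_pos: [0.4398, -0.0803, 0.1361]
tcp_rot: [-3.141, -0.014, 0.003]
contact_force: [-0.5, 0.1, -0.9]
gripper_width: 0.023
grasp_force: 24.9
```

```bash
python3 - <<'E'
from h import *
go(.44,-.08,.14,-1.57)
s=eyes.camera("side");p=sensors.sense()["tcp_pos"]; u,v=proj("side",p+[0,0,.0187])[0]; print(u,v)
h=np.array([1,0.]); P=p+[0,0,.0187]
for th in (30,45,60,90):
    t=np.radians(th);w=np.r_[h*np.cos(t),np.sin(t)]; print(th,proj("side",np.array([P-.032*w,P+.01*w,P+.044*w])).round(1).tolist())
cv2.imwrite("pics/c7.png",crop(s,int(u)-40,int(v)-45,80,90,6)); print(int(u)-40,int(v)-45)
E
```

```text
shift cm [ 0.02 -0.03 -0.39] twist 0.008 | tcp [ 0.4398 -0.0803  0.1361] F [-0.5  0.1 -0.9] w 0.023 t 14.18 q [-0.3  -0.23  2.01 -0.    1.36  1.27]
271.4247465634647 251.08211630752595
30 [[259.6, 257.4], [275.2, 249.1], [288.0, 242.2]]
45 [[262.1, 259.8], [274.4, 248.3], [284.6, 238.9]]
60 [[265.2, 261.5], [273.4, 247.8], [280.3, 236.4]]
90 [[272.4, 262.7], [271.1, 247.4], [270.1, 234.5]]
231 206
```

View pics/c7.png

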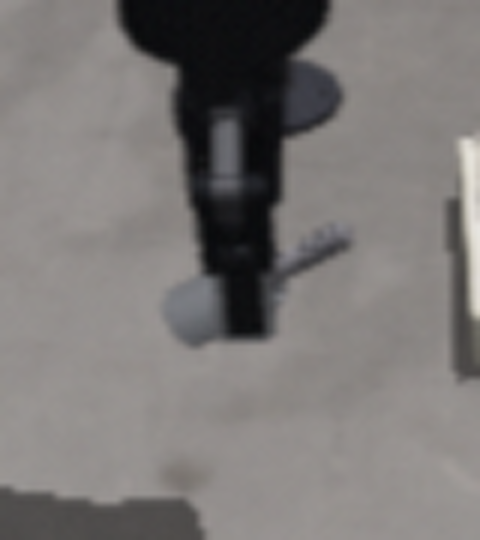

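The plug is still at about 30° (stem tip near side (289,245)). I'll tilt it upright by pressing the stem over the upper right edge of the fixed heater case.

```bash
python3 - <<'E'
from h import *
go(.605,.01,.10,.03)
E
```

```text
shift cm [16.6  -8.89  3.61] twist -1.592 | tcp [ 0.4399 -0.0804  0.1363] F [ 0.1  0.4 -1.3] w 0.0233 t 14.23 q [-0.3  -0.23  2.01  0.    1.36  1.27]
```

Request:
move_arm(moves=[[[0,2,-1.1,0,-0.12],[0,4,-2.2,0,-0.24],[0,6,-3.3,0,-0.36],[0,8,-4.4,0,-0.48],[0,10.5,-5.5,0,-0.6],[0,13,-6.8,0,-0.72],[0,15,-8,0,-0.84],[0,16.6,-8.9,0,-0.96]]])

```text
time_s: 14.9
tcp_pos: [0.6071, 0.0106, 0.1365]
tcp_rot: [-2.775, -1.471, 0.001]
contact_force: [0.1, 0.7, -0.9]
gripper_width: 0.0233
grasp_force: 24.9
```

Request:
move_arm(moves=[[[0,0,0,0,-0.12],[0,0,0,0,-0.24],[0,0,0,0,-0.36],[0,0,0,0,-0.48],[0,0,0,0,-0.6],[0,0,0,0,-0.62],[0,0,0,0,-0.62],[0,0,0,0,-0.62]]])

```text
time_s: 15.57
tcp_pos: [0.6057, 0.0095, 0.137]
tcp_rot: [-2.207, -2.235, 0.001]
contact_force: [0.6, 0.5, -0.4]
gripper_width: 0.0231
grasp_force: 24.9
```

```bash
python3 - <<'E'
from h import *
go(.605,.033,.075,.03)
E
```

```text
shift cm [ 2.35 -0.04  6.2 ] twist -0.017 | tcp [0.6057 0.0095 0.137 ] F [ 0.6  0.5 -0.4] w 0.0231 t 15.57 q [-0.07  0.21  1.58  0.    1.36 -0.08]
```

Request:
move_arm(moves=[[[0,1.2,0,1.5,0],[0,2.4,0,3,0],[0,2.4,0,4.5,0],[0,2.4,0,5.8,0],[0,2.4,0,6.2,0],[0,2.4,0,6.2,0],[0,2.4,0,6.2,0]]])

```text
time_s: 16.15
tcp_pos: [0.6056, 0.0332, 0.0755]
tcp_rot: [2.205, 2.238, -0.0]
contact_force: [1.0, -0.6, -0.4]
gripper_width: 0.0233
grasp_force: 24.9
```

Request:
move_arm(moves=[[[0,0,0,0.5,0],[0,0,0,1,0],[0,0,0,1.5,0],[0,0.2,0,1.8,0],[0,0.4,0,2.1,0],[0,0.6,0,2.3,0],[0,0.6,0,2.3,0]]])

```text
time_s: 16.73
tcp_pos: [0.6065, 0.0386, 0.0528]
tcp_rot: [2.202, 2.237, 0.001]
contact_force: [1.7, -5.0, 2.7]
gripper_width: 0.0232
grasp_force: 26.8
```

```bash
python3 - <<'E'
from h import *
go(.605,.043,.0465,.03)
E
```

```text
shift cm [ 0.44 -0.14  0.63] twist -0.015 | tcp [0.6065 0.0386 0.0528] F [ 1.7 -5.   2.7] w 0.0232 t 16.73 q [-0.02  0.3   1.63 -0.    1.21 -0.03]
```

Request:
move_arm(moves=[[[0,0.2,0,0.3,0],[0,0.4,0,0.6,0],[0,0.6,0,0.7,0],[0,0.8,0,0.8,0],[0,1,0,1,0],[0,1.1,0,1.1,0],[0,1.2,0,1.2,0],[0,1.2,0,1.2,0]]])

```text
time_s: 17.4
tcp_pos: [0.6073, 0.046, 0.0422]
tcp_rot: [2.2, 2.232, -0.004]
contact_force: [-2.5, -25.1, 9.1]
gripper_width: 0.0228
grasp_force: 27.4
```

```bash
python3 - <<'E'
from h import *
go(.605,.051,.040,.03)
E
```

```text
shift cm [ 0.51 -0.23  0.21] twist -0.016 | tcp [0.6073 0.046  0.0422] F [ -2.5 -25.1   9.1] w 0.0228 t 17.4 q [-0.    0.32  1.63 -0.01  1.19 -0.02]
```

Request:
move_arm(moves=[[[0,-1,0,0,0],[0,-3,0,-3,0],[0,-5,0,-6,0.1],[0,-6.5,-3,-9,0.22],[0,-8,-6,-9.5,0.34],[0,-9,-9,-9.5,0.46],[0,-10,-12,-9.5,0.58],[0,-11,-15,-9.5,0.7]]])

```text
time_s: 18.07
tcp_pos: [0.4557, -0.0613, 0.1352]
tcp_rot: [2.842, 1.339, 0.001]
contact_force: [-0.1, -0.3, 0.0]
gripper_width: 0.0232
grasp_force: 27.3
```

```bash
python3 - <<'E'
from h import *
go(.44,-.08,.1361,-1.57)
E
```

```text
shift cm [-2.44 -0.02 -0.09] twist 0.88 | tcp [ 0.4557 -0.0613  0.1352] F [-0.1 -0.3  0. ] w 0.0232 t 18.07 q [-0.25 -0.19  1.98  0.    1.35  0.44]
```

Request:
move_arm(moves=[[[0,-1,0,0,0.12],[0,-2.4,0,0,0.24],[0,-2.4,0,0,0.36],[0,-2.4,0,0,0.48],[0,-2.4,0,0,0.6],[0,-2.4,0,0,0.72],[0,-2.4,0,0,0.84],[0,-2.4,0,0,0.88]]])

```text
time_s: 18.73
tcp_pos: [0.4417, -0.0794, 0.1351]
tcp_rot: [-3.141, 0.001, -0.0]
contact_force: [0.2, -0.4, -0.5]
gripper_width: 0.0227
grasp_force: 27.3
```

Request:
move_arm(moves=[[[0,0,0,0,0],[0,0,0,0,0],[0,0,0,0,0]]])

```text
time_s: 18.98
tcp_pos: [0.4418, -0.0794, 0.1352]
tcp_rot: [-3.141, -0.014, 0.0]
contact_force: [-0.4, 0.4, -0.2]
gripper_width: 0.0226
grasp_force: 27.3
```

```bash
python3 - <<'E'
from h import *
go(.44,-.08,.1361,-1.57)
s=eyes.camera("side"); cv2.imwrite("pics/s8.png",s)
g=cv2.cvtColor(s,cv2.COLOR_BGR2GRAY)[232:272,254:298]
# bench background ~ median; show darker/brighter symbols
b=np.median(g[:, -8:]); print(b)
for r,row in enumerate(g): print(232+r,"".join("#" if v<b-60 else "-" if v<b-12 else "+" if v>b+12 else "." for v in row.astype(int)))
E
```

```text
shift cm [-0.18  0.06 -0.09] twist 0.008 | tcp [ 0.4418 -0.0794  0.1352] F [-0.4  0.4 -0.2] w 0.0226 t 18.98 q [-0.29 -0.22  2.01  0.    1.36  1.27]
135.0
232 ........-#####----#######-..................
233 ........-#####----#######-..................
234 ........-#####----#######-..................
235 ........-#####---########-..................
236 ........-#####----#######-..................
237 ........-#####---########--.................
238 ........-#################-.................
239 .........-###############--.................
240 .........-###############-..................
241 .........-##############--..................
242 ..........-#############-...................
243 ..........-#############-...................
244 ..........-#############-...................
245 ..........-#############-...................
246 ..........-#############-...................
247 ...........-############-...................
248 ..........-#############-...................
249 ..........-#############-...................
250 .....+.....-###########-....................
251 ..........
[... 314 characters left out ...]
..............
258 ..........-----########--...................
259 ..+.++...------########-....................
260 .+++++...------########-....................
261 ...++....------########-....................
262 ....+....-------###----.....................
263 ..........----------........................
264 ...........--------..+......................
265 ............------..........................
266 ....+.......................................
267 ....+.+.++++................................
268 ......++....................................
269 .....+......................................
270 ............................................
271 ............................................
```

```bash
python3 - <<'E'
from h import *
P=sensors.sense()["tcp_pos"]+[0,0,.0187]; a=np.linspace(0,2*np.pi,60)
for d in(.029,.032,.035):
  for th in(50,60,70,80,90):
    t=np.radians(th);u=np.array([np.cos(t),0,np.sin(t)]);v=np.array([-np.sin(t),0,np.cos(t)]);w=np.array([0,1,0])
    c=lambda s,r:proj("side",P+s*u+r*np.outer(np.cos(a),v)+r*np.outer(np.sin(a),w))
    o=np.vstack([c(-d,.009),c(-d+.003,.012)]); r63=o[np.abs(o[:,1]-263)<.7][:,0]; top=c(.076-d,.005)
    print(d,th,"left",o[:,0].min().round(1),"bottom",o[:,1].max().round(1),"at",o[o[:,1].argmax(),0].round(1),"row263",(r63.min().round(1),r63.max().round(1)) if len(r63) else "","stemtip right",top[:,0].max().round(1),top[:,1].min().round(1))
E
```

```text
0.029 50 left 261.2 bottom 262.8 at 268.0 row263 (np.float64(265.3), np.float64(269.5)) stemtip right 286.8 235.5
0.029 60 left 262.4 bottom 263.4 at 268.4 row263 (np.float64(265.5), np.float64(271.8)) stemtip right 283.8 234.0
0.029 70 left 264.0 bottom 263.8 at 269.9 row263 (np.float64(266.1), np.float64(274.0)) stemtip right 280.5 233.0
0.029 80 left 265.8 bottom 264.0 at 271.4 row263 (np.float64(267.1), np.float64(275.7)) stemtip right 276.9 232.4
0.029 90 left 267.8 bottom 264.1 at 272.8 row263 (np.float64(268.4), np.float64(277.1)) stemtip right 273.2 232.3
0.032 50 left 260.4 bottom 263.7 at 267.2 row263 (np.float64(263.2), np.float64(269.0)) stemtip right 286.0 236.4
0.032 60 left 261.8 bottom 264.3 at 267.9 row263 (np.float64(263.6), np.float64(271.4)) stemtip right 283.2 235.0
0.032 70 left 263.6 bottom 264.8 at 269.6 row263 (np.float64(264.8), np.float64(273.9)) stemtip right 280.1 234.1
0.032 80 left 265.7 bottom 265.1 at 271.2 row263 (np.float64(266.0), np.float64(276.2)) stemtip right 276.8 233.5
0.032 90 left 267.9 bottom 265.2 at 272.9 row263 (np.float64(268.0), np.float64(278.3)) stemtip right 273.3 233.4
0.035 50 left 259.6 bottom 264.5 at 266.5 row263 (np.float64(261.4), np.float64(268.3)) stemtip right 285.1 237.3
0.035 60 left 261.3 bottom 265.3 at 267.3 row263 (np.float64(262.3), np.float64(270.9)) stemtip right 282.6 236.0
0.035 70 left 263.3 bottom 265.9 at 269.2 row263 (np.float64(263.6), np.float64(273.5)) stemtip right 279.7 235.2
0.035 80 left 265.5 bottom 266.2 at 271.1 row263 (np.float64(265.5), np.float64(276.1)) stemtip right 276.6 234.7
0.035 90 left 268.0 bottom 266.2 at 272.9 row263 (np.float64(268.0), np.float64(278.6)) stemtip right 273.4 234.6
```

The fit gives about 69° (21° from upright), with the foot about 34 mm below the grip. I'll set the foot corner on the bench and drag it the rest of the way upright.

Request:
move_arm(moves=[[[0,0,0,3,0],[0,0,0,6,0],[0,0,0,9,0],[0,0,0,11,0],[0,0,0,11.3,0],[0,0,0,11.3,0],[0,0,0,11.3,0]]])

```text
time_s: 19.62
tcp_pos: [0.4426, -0.0797, 0.0234]
tcp_rot: [3.141, 0.011, 0.001]
contact_force: [-0.1, -1.2, 0.0]
gripper_width: 0.0233
grasp_force: 27.3
```

Request:
move_arm(moves=[[[0,0,0,0.2,0],[0,0,0,0.4,0],[0,0,0,0.6,0],[0,0,0,0.6,0],[0,0,0,0.6,0]]], grip_force=20)

```text
time_s: 20.03
tcp_pos: [0.4421, -0.0795, 0.0166]
tcp_rot: [3.141, 0.011, 0.001]
contact_force: [-0.2, -0.5, 0.1]
gripper_width: 0.0227
grasp_force: 27.3
```

Request:
move_arm(moves=[[[0,0,0,0.1,0],[0,0,0,0.2,0],[0,0,0,0.3,0],[0,0,0,0.3,0]]], grip_force=20)

```text
time_s: 20.37
tcp_pos: [0.4434, -0.0798, 0.0154]
tcp_rot: [3.141, 0.011, 0.004]
contact_force: [-4.9, 2.3, 16.4]
gripper_width: 0.0233
grasp_force: 29.2
```

Request:
move_arm(moves=[[[0,-0.2,0,0,0],[0,-0.4,0,0,0],[0,-0.6,0,0,0],[0,-0.8,0,0,0],[0,-1,0,0,0],[0,-1.2,0,0,0],[0,-1.3,0,0,0],[0,-1.3,0,0,0]]])

```text
time_s: 21.03
tcp_pos: [0.4319, -0.0804, 0.0157]
tcp_rot: [3.14, 0.011, 0.01]
contact_force: [3.4, 0.7, 8.8]
gripper_width: 0.023
grasp_force: 28.4
```

```bash
cat > sil.py <<'E'
from h import *
def show(x,y,z,hw=22,up=28,dn=14):
    s=eyes.camera("side"); u,v=proj("side",[x,y,z])[0].astype(int); g=cv2.cvtColor(s,cv2.COLOR_BGR2GRAY)[v-up:v+dn,u-hw:u+hw].astype(int)
    b=np.median(g); print(b,"col0",u-hw)
    for r,row in enumerate(g): print(v-up+r,"".join("#" if q<b-60 else "-" if q<b-12 else "+" if q>b+12 else "." for q in row))
E
python3 - <<'E'
from sil import *
p=sensors.sense(); print(p["tcp_pos"],p["contact_force"])
show(*(p["tcp_pos"]+[0,0,.0187]),dn=20)
P=p["tcp_pos"]+[0,0,.0187]; a=np.linspace(0,2*np.pi,60)
for d in(.034,):
  for th in(60,70,80,90,100):
    t=np.radians(th);u=np.array([np.cos(t),0,np.sin(t)]);v=np.array([-np.sin(t),0,np.cos(t)]);w=np.array([0,1,0])
    c=lambda s,r:proj("side",P+s*u+r*np.outer(np.cos(a),v)+r*np.outer(np.sin(a),w))
    o=np.vstack([c(-d,.009),c(-d+.003,.012)]); top=c(.076-d,.005)
    print(d,th,"left",o[:,0].min().round(1),"right",o[:,0].max().round(1),"bottom",o[:,1].max().round(1),"at",o[o[:,1].argmax(),0].round(1),"tip",top[:,0].min().round(1),top[:,0].max().round(1),top[:,1].min().round(1))
E
```

```text
[ 0.43194814 -0.08038764  0.01570293] [3.42314578 0.73096647 8.77224948]
114.5 col0 249
265 +++++++++++.-################.++++++++++++++
266 +++++++++++-#################.++++++++++++++
267 +++++++++++-################-.++++++++++++++
268 +++++++++++-################-.++++++++++++++
269 +++++++++++-#################.++++++++++++++
270 +++++++++++-#################.++++++++++++++
271 +++++++++++-########-########.++++++++++++++
272 +++++++++++-######---#######-.++++++++++++++
273 +++++++++++.#####-----######-.++++++++++++++
274 ++++++++++++-####-----######-.++++++++++++++
275 ++++++++++++-####-----######-.++++++++++++++
276 ++++++++++++.-###-----######-.++++++++++++++
277 ++++++++++++.-###-----######-+++++++++++++++
278 ++++++++++++.-###--.--######-+++++++++++++++
279 +++++++++++++-###-----######-.++++++++++++++
280 +++++++++++++-###-----#######-++++++++++++++
281 +++++++++++++-####----#######-++++++++++++++
282 ++++++++++++.-###-----#######-++++++++++++++
283 +++++++++++..-###-----######-.++++++++++++++
284 +++++++++....-####---#######-+++++++++++++++
285 +++++++++....-#############-
[... 1020 characters left out ...]
------.++++++++++++++++++
307 ------------------------.+++++++++++++++++++
308 --------------------------++++++++++++++++++
309 --------------------------++++++++++++++++++
310 ------------------------.+++++++++++++++++++
311 ------------------------++++++++++++++++++++
312 ---------------------.++++++++++++++++++++++
0.034 60 left 261.2 right 270.3 bottom 306.3 at 267.6 tip 277.6 281.5 279.3
0.034 70 left 263.0 right 272.8 bottom 306.8 at 268.7 tip 274.5 278.7 278.5
0.034 80 left 265.1 right 275.2 bottom 307.1 at 270.4 tip 271.3 275.6 278.1
0.034 90 left 267.4 right 277.5 bottom 307.1 at 272.1 tip 268.1 272.5 278.0
0.034 100 left 269.8 right 279.6 bottom 306.9 at 273.8 tip 265.0 269.3 278.3
```

Request:
move_arm(moves=[[[0,0,0,0.2,0],[0,-0.2,0,0.3,0],[0,-0.4,0,0.3,0],[0,-0.6,0,0.3,0],[0,-0.8,0,0.3,0],[0,-1,0,0.3,0],[0,-1.2,0,0.3,0],[0,-1.2,0,0.3,0]]])

```text
time_s: 21.75
tcp_pos: [0.4232, -0.0814, 0.0151]
tcp_rot: [3.138, 0.011, 0.02]
contact_force: [5.5, 0.1, 20.1]
gripper_width: 0.0226
grasp_force: 29.7
```

```bash
python3 - <<'E'
from sil import *
p=sensors.sense(); print(p["tcp_pos"],p["contact_force"])
P=p["tcp_pos"]+[0,0,.0187]; a=np.linspace(0,2*np.pi,60)
s=eyes.camera("side");u0,v0=proj("side",p["tcp_pos"])[0].astype(int)
g=cv2.cvtColor(s,cv2.COLOR_BGR2GRAY)[v0-8:v0+14,u0-16:u0+16]; print("col0",u0-16)
for r,row in enumerate(g): print(v0-8+r," ".join("%3d"%q for q in row))
for d in(.034,):
  for th in(70,80,90,100):
    t=np.radians(th);u=np.array([np.cos(t),0,np.sin(t)]);v=np.array([-np.sin(t),0,np.cos(t)]);w=np.array([0,1,0])
    c=lambda s,r:proj("side",P+s*u+r*np.outer(np.cos(a),v)+r*np.outer(np.sin(a),w))
    o=np.vstack([c(-d,.009),c(-d+.003,.012)]); top=c(.076-d,.005)
    print(d,th,"left",o[:,0].min().round(1),"right",o[:,0].max().round(1),"bottom",o[:,1].max().round(1),"at",o[o[:,1].argmax(),0].round(1),"tip",top[:,0].min().round(1),top[:,0].max().round(1),top[:,1].min().round(1))
E
```

```text
[ 0.42317931 -0.08137246  0.01509581] [ 5.51184963  0.11540096 20.1376536 ]
col0 252
292  78  77  77  76  77  77  76  71  45  17  12  15  16  20  24  25  19  12  13  19  48 114 142 143 143 143 143 144 145 145 147 146
293  79  79  77  77  77  77  77  73  46  18  13  17  20  22  23  22  21  16  13  21  60 117 141 144 144 145 145 145 146 146 146 146
294  79  78  76  75  78  77  75  73  49  22  13  16  16  16  18  17  16  14  14  21  42 103 137 145 145 146 145 145 146 146 147 146
295  77  76  74  76  77  77  77  72  56  31  19  17  17  13  15  15  15  13  17  26  44 110 140 146 145 145 146 144 145 146 147 147
296  75  73  75  76  76  76  75  75  73  58  48  48  31  16  14  14  13  16  32  54  68 118 142 145 144 146 146 146 147 147 147 145
297  76  75  74  75  76  76  75  77  80  87  84  74  44  19  13  15  15  16  34  64  92 127 144 145 144 145 147 145 146 148 147 146
298  76  75  75  76  76  76  76  77  85  94  94  81  49  21  14  13  15  16  35  66  98 130 141 144 144 146 146 146 147 149 148 146
299  75  74  75  75  76  77  75  80  88  98  99  83  51  22  14  13  15  16  29  63  97 129
[... 1493 characters left out ...]
311  78  77  76  75  76  76  75  74  74  76  76  76  75  76  81  85  85  91 127 144 147 147 148 148 147 148 148 146 147 147 148 147
312  77  78  76  75  75  74  74  74  75  75  75  76  76  81 116 134 135 136 142 145 146 147 148 147 147 147 146 146 146 147 146 146
313  77  77  76  75  75  75  75  75  74  75  76  75  75  82 119 137 143 145 146 146 146 147 148 148 147 146 145 146 147 148 145 145
0.034 70 left 259.3 right 269.1 bottom 307.4 at 265.0 tip 270.7 274.9 279.1
0.034 80 left 261.4 right 271.5 bottom 307.7 at 266.7 tip 267.5 271.8 278.7
0.034 90 left 263.7 right 273.8 bottom 307.7 at 268.4 tip 264.3 268.7 278.6
0.034 100 left 266.1 right 275.9 bottom 307.5 at 270.1 tip 261.2 265.5 278.9
```

The plug has stayed at about 68°: bench friction is too low to turn it. The foot is wider than the pads (12 mm against 11 mm), so I'll push the foot flush against the heater's vertical left wall, which squares the plug.

Request:
move_arm(moves=[[[0,0,0,-4,0],[0,0,0,-8,0],[0,0,0,-12,0],[0,0,0,-15,-0.1],[0,0,0,-16,-0.22],[0,0,0,-16,-0.34],[0,0,0,-16,-0.46]]])

```text
time_s: 22.38
tcp_pos: [0.4178, -0.0799, 0.172]
tcp_rot: [3.053, 0.735, 0.004]
contact_force: [0.2, 0.0, -1.7]
gripper_width: 0.023
grasp_force: 27.7
```

```bash
python3 - <<'E'
from h import *
go(.575,.25,.17,.03)
E
```

```text
shift cm [ 29.02 -22.22   0.22] twist -1.128 | tcp [ 0.4178 -0.0799  0.172 ] F [ 0.2  0.  -1.7] w 0.023 t 22.38 q [-0.31 -0.33  2.03 -0.    1.44  0.79]
```

Request:
move_arm(moves=[[[0,3,-2.3,0,-0.12],[0,6,-4.6,0,-0.24],[0,9,-6.9,0,-0.36],[0,12,-9.2,0,-0.48],[0,15,-11.5,0,-0.6],[0,18,-13.8,0,-0.72],[0,21,-16.1,0,-0.84],[0,24,-18.4,0,-0.96]]])

```text
time_s: 23.05
tcp_pos: [0.5488, 0.1947, 0.1701]
tcp_rot: [2.369, 2.063, -0.0]
contact_force: [0.5, -0.6, 0.1]
gripper_width: 0.0232
grasp_force: 27.7
```

```bash
python3 - <<'E'
from h import *
go(.575,.25,.17,.03)
E
```

```text
shift cm [5.84 1.83 0.01] twist -0.168 | tcp [0.5488 0.1947 0.1701] F [ 0.5 -0.6  0.1] w 0.0232 t 23.05 q [ 0.25  0.12  1.61 -0.    1.41  0.39]
```

Request:
move_arm(moves=[[[0,2.5,0.8,0,-0.1],[0,5,1.5,0,-0.17],[0,5.8,1.8,2,-0.17],[0,5.8,1.8,5,-0.17],[0,5.8,1.8,8,-0.17],[0,5.8,1.8,11,-0.17],[0,5.8,1.8,13.5,-0.17],[0,5.8,1.8,13.9,-0.17]]])

```text
time_s: 23.72
tcp_pos: [0.5703, 0.2462, 0.0251]
tcp_rot: [-2.189, -2.247, 0.013]
contact_force: [-0.8, 0.8, -1.6]
gripper_width: 0.0229
grasp_force: 27.7
```

Request:
move_arm(moves=[[[0,0,0,0,0],[0,0,0,0,0]]])

```text
time_s: 23.88
tcp_pos: [0.5751, 0.2477, 0.0324]
tcp_rot: [2.192, 2.25, 0.001]
contact_force: [-0.8, -0.3, 0.2]
gripper_width: 0.0232
grasp_force: 27.7
```

```bash
python3 - <<'E'
from h import *
go(.575,.218,.031,.03)
t=eyes.camera("top"); cv2.imwrite("pics/t9.png",t)
E
```

```text
shift cm [-2.97 -0.09  0.14] twist -0.004 | tcp [0.5751 0.2477 0.0324] F [-0.8 -0.3  0.2] w 0.0232 t 23.88 q [0.32 0.37 1.58 0.   1.19 0.3 ]
```

Request:
move_arm(moves=[[[0,-1.2,0,0,0],[0,-1.6,0,0,0],[0,-1.9,0,0,0],[0,-2.2,0,0,0],[0,-2.5,0,0,0],[0,-2.7,0,0,0],[0,-2.8,0,0,0],[0,-2.8,0,0,0]]])

```text
time_s: 24.6
tcp_pos: [0.5773, 0.2231, 0.0347]
tcp_rot: [-2.192, -2.25, -0.014]
contact_force: [-1.0, 15.8, 7.0]
gripper_width: 0.0229
grasp_force: 28.5
```

Request:
move_arm(moves=[[[0,-0.1,0,0,0],[0,-0.2,0,0,0],[0,-0.3,0,0,0],[0,-0.4,0,0,0],[0,-0.5,0,0,0],[0,-0.6,0,0,0],[0,-0.6,0,0,0]]])

```text
time_s: 25.18
tcp_pos: [0.5778, 0.2185, 0.035]
tcp_rot: [-2.19, -2.25, -0.017]
contact_force: [0.8, 22.4, 4.7]
gripper_width: 0.023
grasp_force: 28.4
```

Request:
move_arm(moves=[[[0,-0.1,0,0,0],[0,-0.2,0,0,0],[0,-0.3,0,0,0],[0,-0.4,0,0,0],[0,-0.4,0,0,0]]])

```text
time_s: 25.6
tcp_pos: [0.5779, 0.2185, 0.0351]
tcp_rot: [-2.186, -2.251, -0.024]
contact_force: [3.5, 40.0, -0.8]
gripper_width: 0.0231
grasp_force: 28.1
```

Request:
move_arm(moves=[[[0,1,0,0,0],[0,2.5,0,-2,0],[0,2.5,0,-6,0.1],[0,2.5,0,-10,0.22],[0,2.5,0,-13,0.34],[0,0,-2.5,-13,0.46],[0,-2.5,-5,-13,0.58],[0,-5,-7.5,-13,0.7]]])

```text
time_s: 26.27
tcp_pos: [0.5019, 0.1567, 0.163]
tcp_rot: [2.834, 1.354, 0.005]
contact_force: [-0.3, -0.4, -0.2]
gripper_width: 0.0231
grasp_force: 28.0
```

```bash
python3 - <<'E'
from h import *
go(.44,.10,.13,-1.57)
E
```

```text
shift cm [-8.31 -1.25  3.28] twist 0.89 | tcp [0.5019 0.1567 0.163 ] F [-0.3 -0.4 -0.2] w 0.0231 t 26.27 q [ 0.21 -0.03  1.78 -0.    1.39  0.88]
```

Request:
move_arm(moves=[[[0,-2,-0.3,0,0.12],[0,-4,-0.6,0,0.24],[0,-6,-0.9,1,0.36],[0,-8.3,-1.2,2,0.48],[0,-8.3,-1.2,3.3,0.6],[0,-8.3,-1.2,3.3,0.72],[0,-8.3,-1.2,3.3,0.84],[0,-8.3,-1.2,3.3,0.89]]])

```text
time_s: 26.93
tcp_pos: [0.4407, 0.0996, 0.1289]
tcp_rot: [-3.142, 0.002, -0.002]
contact_force: [0.6, -0.5, -0.9]
gripper_width: 0.023
grasp_force: 28.0
```

Request:
move_arm(moves=[[[0,0,0,0,0],[0,0,0,0,0]]])

```text
time_s: 27.1
tcp_pos: [0.4409, 0.0999, 0.1289]
tcp_rot: [-3.142, -0.013, -0.002]
contact_force: [-0.1, -0.1, -0.8]
gripper_width: 0.0231
grasp_force: 28.0
```

```bash
cat > tilt.py <<'E'
from sil import *
p=sensors.sense(); go(.44,.10,.13,-1.57); P=p["tcp_pos"]+[0,0,.0187]
show(*P,dn=16); a=np.linspace(0,2*np.pi,60)
for d in(.031,.035):
  for th in(70,80,90,100):
    t=np.radians(th);u=np.array([np.cos(t),0,np.sin(t)]);v=np.array([-np.sin(t),0,np.cos(t)]);w=np.array([0,1,0])
    c=lambda s,r:proj("side",P+s*u+r*np.outer(np.cos(a),v)+r*np.outer(np.sin(a),w))
    o=np.vstack([c(-d,.009),c(-d+.003,.012)]); top=c(.076-d,.005)
    print(d,th,"left",o[:,0].min().round(1),"right",o[:,0].max().round(1),"bottom",o[:,1].max().round(1),"at",o[o[:,1].argmax(),0].round(1),"tip",top[:,0].min().round(1),top[:,0].max().round(1),top[:,1].min().round(1))
E
python3 tilt.py
```

```text
shift cm [-0.09 -0.01 -0.11] twist 0.008 | tcp [0.4409 0.0999 0.1289] F [-0.1 -0.1 -0.8] w 0.0231 t 27.1 q [ 0.11 -0.21  2.01 -0.    1.34  1.67]
129.0 col0 252
185 ------------################------..........
186 ------------################--..............
187 ------------#################-..............
188 ------##-...-###############--..............
189 ....-###-...-#######-#######-...............
190 ............-#######--######-....+..........
191 ............-#######--######-..++++.+++.....
192 .............-#####---######-.....+++++.....
193 ........++...-#####---######-...............
194 .............-#####---######-...............
195 .............-#####---######-...............
196 .............-#####---######-...............
197 ............--####----######-...............
198 .........----#####----######-...............
199 ........--##################-...............
200 ........-###################--..............
201 .......-####################--..............
202 .......-####################--..............
203 ......--####################-...............
204 .....
[... 1125 characters left out ...]
............-###############-............
228 .................--#########--..............
0.031 70 left 266.5 right 275.7 bottom 225.2 at 272.2 tip 277.4 281.3 196.9
0.031 80 left 268.3 right 277.7 bottom 225.4 at 273.6 tip 274.2 278.2 196.4
0.031 90 left 270.2 right 279.7 bottom 225.5 at 274.6 tip 271.0 275.1 196.3
0.031 100 left 272.2 right 281.5 bottom 225.3 at 276.0 tip 267.9 271.8 196.6
0.035 70 left 266.1 right 275.2 bottom 226.5 at 271.7 tip 276.9 280.8 198.3
0.035 80 left 268.1 right 277.5 bottom 226.8 at 273.4 tip 274.0 278.1 197.8
0.035 90 left 270.3 right 279.8 bottom 226.8 at 274.7 tip 271.1 275.2 197.7
0.035 100 left 272.6 right 281.8 bottom 226.7 at 276.4 tip 268.3 272.2 198.0
```

The silhouette now matches an upright plug (edges at columns about 270–280 above the foot). I lower it onto the bench.

Request:
move_arm(moves=[[[0,0,0,3,0],[0,0,0,6,0],[0,0,0,8.5,0],[0,0,0,10,0],[0,0,0,10.8,0],[0,0,0,10.8,0],[0,0,0,10.8,0]]])

```text
time_s: 27.73
tcp_pos: [0.4409, 0.1002, 0.0208]
tcp_rot: [3.142, 0.012, 0.0]
contact_force: [0.8, 0.5, 0.3]
gripper_width: 0.0228
grasp_force: 27.9
```

Request:
move_arm(moves=[[[0,0,0,0.2,0],[0,0,0,0.3,0],[0,0,0,0.4,0],[0,0,0,0.5,0],[0,0,0,0.5,0],[0,0,0,0.5,0]]])

```text
time_s: 28.23
tcp_pos: [0.4407, 0.1002, 0.0155]
tcp_rot: [3.142, 0.011, 0.0]
contact_force: [-0.5, -0.2, -1.2]
gripper_width: 0.0231
grasp_force: 28.0
```

Request:
move_arm(moves=[[[0,0,0,0.1,0],[0,0,0,0.2,0],[0,0,0,0.3,0],[0,0,0,0.3,0],[0,0,0,0.3,0]]])

```text
time_s: 28.65
tcp_pos: [0.4416, 0.1004, 0.0142]
tcp_rot: [-3.142, -0.011, -0.002]
contact_force: [-7.9, -0.9, 19.7]
gripper_width: 0.0233
grasp_force: 29.9
```

Request:
move_arm(moves=[[[0,0,0,0.1,0],[0,0,0,0.1,0],[0,0,0,-0.15,0],[0,0,0,-0.15,0],[0.35,0,0,-0.15,0],[0.5,0,0,-0.15,0],[0.6,0,0,-0.15,0],[0.6,0,0,-0.15,0]]])

```text
time_s: 29.32
tcp_pos: [0.4404, 0.1002, 0.0135]
tcp_rot: [3.141, 0.011, -0.001]
contact_force: [0.2, -0.2, -1.4]
gripper_width: 0.0509
grasp_force: 0.0
```

Request:
move_arm(moves=[[[0.7,0,0,0,0],[0.7,0,0,0,0],[0.7,0,0,0,0],[0.7,0,0,-3,0],[0.7,0,0,-6,0],[0.7,0,0,-9,0],[0.7,0,0,-12,0],[0.7,0,0,-12,0]]])

```text
time_s: 29.98
tcp_pos: [0.4446, 0.1007, 0.1406]
tcp_rot: [-3.14, -0.011, -0.016]
contact_force: [0.4, 0.5, 1.3]
gripper_width: 0.06
grasp_force: 0.0
```

```bash
python3 - <<'E'
from sil import *
s=sensors.sense(); print(s["tcp_pos"],s["gripper_width"],s["time_s"])
im=eyes.camera("side"); u,v=proj("side",[.4416,.1004,.03])[0].astype(int); t=eyes.camera("top"); a,b=proj("top",[.4416,.1004,.05])[0].astype(int)
cv2.imwrite("pics/c10.png",np.hstack([crop(im,u-33,v-40,66,75,6),crop(t,a-33,b-40,66,75,6)])); print(u-33,v-40,a-33,b-40)
P=np.array([.4416,.1004,0]); print(proj("side",[P,P+[0,0,.042],P+[0,0,.076]]),proj("top",[P,P+[0,0,.042],P+[0,0,.076]]))
E
```

```text
[0.44457951 0.10069327 0.14061586] 0.06004387758437123 29.9833
244 211 261 241
[[278.10629185 261.01813699]
 [277.11834949 247.89193048]
 [276.29534473 236.95715235]] [[294.8446385  282.28891514]
 [294.20923923 281.23865847]
 [293.66987992 280.34714704]]
```

View pics/c10.png

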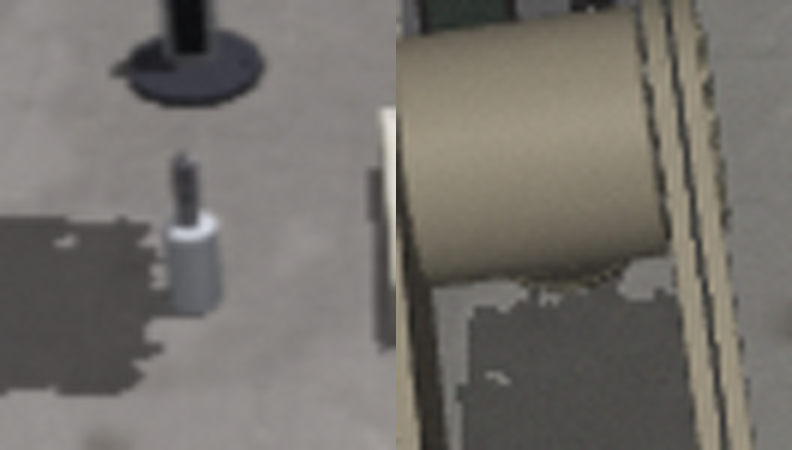

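The plug stands upright on the bench: foot at about side (276.2,261), shoulder at (276,248.5), stem tip at (274.3,236.3). That puts it about 4 mm nearer than the TCP. Now I take it by the stem from above.

Request:
move_arm(moves=[[[0.6,-0.7,0,2.5,0],[0.6,-0.7,0,5,0],[0.6,-0.7,0,7.5,0],[0.6,-0.7,0,9,0],[0.6,-0.7,0,9.4,0],[0.6,-0.7,0,9.4,0],[0.6,-0.7,0,9.4,0]]], grip_force=40)

```text
time_s: 30.67
tcp_pos: [0.4333, 0.1002, 0.0396]
tcp_rot: [3.141, 0.011, -0.002]
contact_force: [-0.1, -0.7, 0.1]
gripper_width: 0.0512
grasp_force: 0.0
```

Request:
move_arm(moves=[[[0,0,0,0,0],[0,0,0,0,0],[0,0,0,0,0],[0,0,0,0,0],[0,0,0,0,0],[0,0,0,0,0]]], grip_force=40)

```text
time_s: 31.17
tcp_pos: [0.4362, 0.1003, 0.0425]
tcp_rot: [-3.141, -0.011, -0.008]
contact_force: [-0.5, -0.6, 11.4]
gripper_width: 0.0083
grasp_force: 39.6
```

Request:
move_arm(moves=[[[0,0,0,-2,0],[0,0,0,-5,0],[0,0,0,-8,0],[0,0,0,-11,0],[0,0,0,-14,0],[0,0,0,-15,0],[0,0,0,-15,0],[0,0,0,-15,0]]])

```text
time_s: 31.83
tcp_pos: [0.434, 0.1002, 0.1899]
tcp_rot: [-3.141, -0.011, -0.002]
contact_force: [0.7, 0.2, -1.2]
gripper_width: 0.0081
grasp_force: 39.2
```

```bash
python3 - <<'E'
from h import *
go(.625,.1345,.195,-1.54)
E
```

```text
shift cm [19.13 -3.3  -0.48] twist -0.024 | tcp [0.434  0.1002 0.1899] F [ 0.7  0.2 -1.2] w 0.0081 t 31.83 q [ 0.11 -0.28  1.95  0.    1.47  1.68]
```

Request:
move_arm(moves=[[[0,3,-0.5,0,-0.02],[0,6,-1,0,-0.02],[0,9,-1.5,0,-0.02],[0,12,-2,0,-0.02],[0,15,-2.6,0,-0.02],[0,17.5,-3,0,-0.02],[0,19,-3.3,0,-0.02],[0,19.1,-3.3,0,-0.02]]])

```text
time_s: 32.5
tcp_pos: [0.6249, 0.1345, 0.1858]
tcp_rot: [3.141, 0.042, -0.007]
contact_force: [1.1, -0.3, -1.0]
gripper_width: 0.0081
grasp_force: 39.2
```

Request:
move_arm(moves=[[[0,0,0,1,0],[0,0,0,2,0],[0,0,0,2.3,0],[0,0,0,2.3,0],[0,0,0,2.3,0]]])

```text
time_s: 32.92
tcp_pos: [0.6233, 0.1343, 0.1661]
tcp_rot: [3.141, 0.042, -0.002]
contact_force: [-0.3, 0.4, 0.6]
gripper_width: 0.008
grasp_force: 39.2
```

```bash
python3 - <<'E'
from h import *
go(.625,.1345,.17,-1.54); p=sensors.sense()["tcp_pos"]
im=eyes.camera("side"); cv2.imwrite("pics/s11.png",im)
g=cv2.cvtColor(im,cv2.COLOR_BGR2GRAY); u,v=proj("side",p-[0,0,.03])[0].astype(int)
print("col0",u-16)
for r in range(v-10,v+30): print(r," ".join("%3d"%q for q in g[r,u-16:u+18]))
P=p*1; print(proj("side",[P,P-[0,0,.042]]), "well side px",proj("side",[.625,.1345,.097]))
E
```

```text
shift cm [ 0.17 -0.01 -0.39] twist -0.004 | tcp [0.6233 0.1343 0.1661] F [-0.3  0.4  0.6] w 0.008 t 32.92 q [ 0.13  0.27  1.45 -0.    1.42  1.68]
col0 329
197 137 137 136 134 131 131 132 133 133 134 135 134 117  88  65  37  18  15  17  20  41  88 138 156 156 155 155 151 144 135 134 135 137 141
198 138 135 133 130 130 130 132 132 132 132 134 135 126  98  66  44  33  32  32  41  62  96 129 140 144 148 149 154 154 144 137 135 136 139
199 138 134 132 131 129 130 135 135 136 135 135 142 136 104  78  72  73  72  72  79 109 128 134 133 133 133 134 140 147 149 143 137 135 137
200 138 136 136 134 133 133 134 137 138 139 139 147 135 101  87  94 103 105 105 107 106 105 122 131 130 130 127 128 134 147 146 139 136 137
201 137 139 140 139 138 139 138 138 139 140 142 151 130  97  88  92  99 102 102 103  98  98 120 131 131 129 128 127 126 143 149 142 138 138
202 137 138 141 141 141 140 137 135 136 137 137 142 118  89  88  91  97  99 100 104  96  95 119 130 130 129 128 126 127 149 152 144 140 138
203 135 138 139 140 140 138 135 133 134 134 133 128 106  89  88  93  96  99 100 103 100  97 117 130 131 1
[... 4056 characters left out ...]
72 171 171 160 154 152 150 142 138 137
233 108 116 103 120 133 136 135 129 101  98 107 124 132 133 131 131 126 125 125 126 126 122 118 118 118 118 117 113 110 110 109 105 104 102
234 106 117  97 116 132 135 135 129 103  95 102 104 103 102 103 105 104 104 106 107 109 111 112 115 117 117 117 121 122 123 122 123 122 115
235 103 121  98 114 141 148 148 146 127 120 122 123 115 112 114 132 143 146 149 153 162 166 168 184 192 193 193 207 214 216 216 215 215 213
236  91 116 102 136 196 216 217 217 216 215 214 215 214 214 214 215 218 217 218 218 220 220 222 224 225 225 225 227 228 228 228 228 228 228
[[345.743651   197.36864306]
 [345.65868504 211.60311999]] well side px [[346.23159036 220.48484779]]
```

Numerically, the plug is centred on the TCP (columns 341–351) and the well is centred at about column 345.8, so they align within about 1 mm. I'm lowering it slowly and watching the force.

Request:
move_arm(moves=[[[0,0.1,0,1,0],[0,0.1,0,2,0],[0,0.1,0,2.4,0],[0,0.1,0,2.7,0],[0,0.1,0,3,0],[0,0.1,0,3.2,0],[0,0.1,0,3.2,0]]])

```text
time_s: 33.55
tcp_pos: [0.625, 0.1342, 0.1342]
tcp_rot: [3.141, 0.042, -0.002]
contact_force: [-1.2, -1.3, -1.7]
gripper_width: 0.0082
grasp_force: 39.4
```

Request:
move_arm(moves=[[[0,0,0,0.4,0],[0,0,0,0.8,0],[0,0,0,1.2,0],[0,0,0,1.6,0],[0,0,0,2,0],[0,0,0,2,0]]])

```text
time_s: 34.05
tcp_pos: [0.6248, 0.1341, 0.1137]
tcp_rot: [3.141, 0.042, -0.002]
contact_force: [-2.2, -3.3, -2.3]
gripper_width: 0.0077
grasp_force: 39.8
```

Request:
move_arm(moves=[[[0,0,0,0.4,0],[0,0,0,0.8,0],[0,0,0,1.1,0],[0,0,0,1.3,0],[0,0,0,1.3,0]]])

```text
time_s: 34.47
tcp_pos: [0.6247, 0.134, 0.1012]
tcp_rot: [3.141, 0.042, -0.003]
contact_force: [-3.8, -3.9, -0.3]
gripper_width: 0.0084
grasp_force: 40.3
```

Request:
move_arm(moves=[[[0,0,0,0.1,0],[0,0,0,0.2,0],[0,0,0,0.3,0],[0,0,0,0.35,0],[0,0,0,0.35,0]]])

```text
time_s: 34.88
tcp_pos: [0.6247, 0.1339, 0.0982]
tcp_rot: [3.14, 0.042, -0.003]
contact_force: [-6.8, -4.9, 2.5]
gripper_width: 0.0083
grasp_force: 40.7
```

Request:
move_arm(moves=[[[0.2,0,0,0,0],[0.4,0,0,0,0],[0.6,0,0,0,0],[0.6,0,0,0,0],[0.6,0,0,-2,0],[0.6,0,0,-5,0],[0.6,0,0,-9,0],[0.6,0,0,-13,0]]])

```text
time_s: 35.55
tcp_pos: [0.6246, 0.1346, 0.2286]
tcp_rot: [3.141, 0.042, -0.003]
contact_force: [1.5, -0.2, 0.9]
gripper_width: 0.0516
grasp_force: 0.0
```

Request:
move_arm(moves=[[[0.6,-4,0,-1,0],[0.6,-8,0,-2,0],[0.6,-12,0,-2,0],[0.6,-16,0,-2,0],[0.6,-20,0,-2,0],[0.6,-22,0,-2,0],[0.6,-22,0,-2,0],[0.6,-22,0,-2,0]]])

```text
time_s: 36.22
tcp_pos: [0.4055, 0.1289, 0.2491]
tcp_rot: [-3.141, -0.043, -0.004]
contact_force: [1.3, -0.4, 1.0]
gripper_width: 0.051
grasp_force: 0.0
```

```bash
python3 - <<'E'
from h import *
s=sensors.sense(); print(s["tcp_pos"],s["time_s"],s["contact_force"])
im=eyes.camera("side"); cv2.imwrite("pics/s12.png",im); t=eyes.camera("top"); cv2.imwrite("pics/t12.png",t)
g=cv2.cvtColor(im,cv2.COLOR_BGR2GRAY); P=np.array([.6245,.1345,.097]); print(proj("side",[P,P+[0,0,.034]]))
u,v=proj("side",P)[0].astype(int)
print("col0",u-12)
for r in range(v-18,v+8): print(r," ".join("%3d"%q for q in g[r,u-12:u+13]))
# bystanders / rod / plugs unchanged vs first picture
o=cv2.imread("pics/side0.png"); 
for n,(x,y,w,h) in dict(rod=(262,170,28,62),midfarplugs=(285,318,75,70),dish=(335,295,33,22),bottle=(385,260,35,58),dishes=(380,325,35,35),beaker=(362,195,20,30)).items():
    print(n,cv2.absdiff(o,im)[y:y+h,x:x+w].mean().round(1))
E
```

```text
[0.40546803 0.12891854 0.24911532] 36.2167 [ 1.3212916  -0.40902343  1.01459777]
[[346.0413355  220.49196663]
 [346.11414727 209.23946577]]
col0 334
202 138 135 134 134 135 135 142 134 130 131 133 132 132 134 134 132 131 130 129 128 127 126 124 125 146
203 136 133 132 132 132 130 129 127 135 137 136 134 134 133 133 130 131 129 130 129 128 126 124 123 133
204 133 132 130 131 132 130 125 120 125 137 140 138 137 136 134 133 132 131 130 129 131 133 129 118 125
205 130 131 132 130 131 130 124 118 121 126 132 135 138 141 138 136 133 133 132 131 129 122 118 115 127
206 128 130 131 130 130 130 125 117 119 123 125 129 129 130 128 127 126 123 123 122 121 119 116 114 126
207 130 130 130 130 130 129 122 115 119 122 125 126 128 128 127 128 126 124 122 121 121 120 117 114 125
208 130 129 129 129 130 129 122 116 118 121 124 127 129 129 130 128 124 122 123 125 123 122 120 120 137
209 132 135 135 136 136 138 133 127 128 131 134 137 141 142 135 135 126 120 142 153 153 152 152 164 183
210 160 171 176 176 174 182 188 188 188 188 180 154 141 140 151 185 199 201 203 205 204 203 203 204 187
211 209 206 206
[... 1118 characters left out ...]
14 214 204
222 223 169 182 211 216 215 209 170 137 166 191 193 182 187 199 200 179 170 197 209 213 213 214 215 214
223 222 168 166 204 215 214 213 202 163 142 168 183 184 186 181 172 170 191 208 212 212 213 215 214 215
224 222 171 148 195 215 215 215 212 202 197 191 190 189 192 201 205 206 210 212 213 212 213 214 215 216
225 222 177 149 194 214 216 215 214 211 211 210 210 210 211 213 214 214 214 213 213 213 214 215 215 216
226 223 182 152 194 216 217 216 213 211 212 213 214 215 214 215 215 215 214 215 214 214 214 214 216 216
227 226 215 168 190 215 217 216 214 211 210 212 215 214 215 215 215 215 215 215 215 214 215 214 215 215
rod 2.6
midfarplugs 2.1
dish 2.3
bottle 2.0
dishes 2.2
beaker 2.3
```

The plug's stem stands in the well, from row 210 to 221, which fits a flush shoulder. The rod, the other plugs and the bystanders are unchanged from the first picture. I hand in.

```bash
python3 -c "
from cell import arm
print(arm.sign_off())"
```

```text
the job is handed in; nothing more can be done
None
```

The job is handed in, and no verdict came back: the well measured 42 mm deep, the short plug sits in it (flush as far as the last image shows), and the rod is back in its stand with everything else undisturbed.

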